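# Load the casting gates into the ultrasonic-bath carrier

## Task

Load the wash carrier for the ultrasonic bath: take the two white gel-casting gates out of the long trough and drop each into the empty end slot of its own thickness, where it must hang upright, clear of the carrier's floor. Then push each gate straight down with a firm, steady push of about 15 N, so that the sloping spring bar grips it tight and it cannot rattle loose in the bath, but do not ram it. Leave everything else standing where it is.

Things in the scene. Friction and masses are not known exactly. Their poses are not given: they have to be found in the camera images.
- carrier: steel wash carrier, fixed: 78 mm wide (x), 224 mm long (y; 250 over screw heads), rim 54 mm, floor of rods 14 mm above the worktop, 70 mm between the side walls; bail handles folded down outside. Origin: centre of underside, z up. Three slots in a row along y, narrower towards -y: 12 mm gate at y = +70 mm, 10 mm gate already loaded at y = 0, 8 mm gate at y = -70 mm
- loaded_gate (a point): top of the white 10 mm gate that already hangs in the carrier's middle slot (fixed, like the others), 94 mm above the worktop: leave it
- slot_thick (a point): end slot for the 12 mm gate: point at rim height where the gate's middle comes to stand; axes as the carrier's: gate length along x, thickness along y. Towards the carrier's middle, 6 mm from the point, upright ribs that the gate's face rests on; on the outer side a spring bar. At the rim the slot is 15 to 19 mm wide (screw setting, not measured); it narrows downwards
- slot_thin (a point): end slot for the 8 mm gate, built alike: point at rim height where the gate's middle comes to stand, axes as the carrier's, ribs 4 mm from it towards the carrier's middle, 11 to 15 mm wide at the rim, spring bar on the outer side
- end_block (a point): outer face of the carrier's +y end block, which holds that slot's set screws and bar. Both bars (aluminium, 66 mm long) slope 14 degrees inwards going down: a gate meets its bar 12 to 28 mm below the rim, which only feel tells. The bar yields by springs, 2 N plus 8 N per mm (4 mm of gate depth), and grips by friction. A gate just dropped in is loose; 15 N down on it, let go, seats it; over 20 N is too much
- gate_thick_center (a point): middle of the thick gate, half-way up (35 mm above its lower edge): white plate 67 mm long (its x), 12 mm thick (its y), 42 mm high, with a tab 40 mm long, as thick, 28 mm higher: 70 mm in all; 50 to 100 g. At first both gates stand upright in the trough, either one at either end, length along the trough; take it by the tab, across the thickness
- gate_thin_center (a point): middle of the thin gate, the same but 8 mm thick; 35 to 70 g
- slide_trough: open trough, fixed, 50 mm wide (its x), 400 mm long (its y), 40 mm high, walls 5 mm, floor 5 mm; origin at the centre of its underside. The gates' lower edges stand on its floor, 5 mm above the worktop
- erlenmeyer: conical glass flask, 80 mm wide, 119 mm high, loose, to be left alone; origin at the centre of its underside
- bench_timer: small bench timer, 45x70 mm, 29 mm high, loose, to be left alone; origin at the centre of its underside
- glass_vial: stoppered glass vial, 30 mm wide, 70 mm high, loose, to be left alone; origin at the centre of its underside
- dropper_1: dropper bottle, 48 mm wide, 109 mm high, loose, to be left alone; origin at the centre of its underside
There are look-alikes about, which are no part of the job. Leave any blue or orange look-alike of the part that bears gate_thin_center alone.

How it is judged:
By the outcome, as a careful person would: the job done as asked, in the order asked, and still so for the second after the job is handed in, with the robot touching nothing.
It also fails if it takes over 64 s, if anything falls off the work surface, if the arm or the gripper's body presses on something with over 40 N, if the wrist force passes 120 N, or if a joint passes its speed limit or range.

## Robot

A 7-joint arm with a two-finger parallel gripper is mounted at the origin on a cart in front of the work surface, level with it; the furniture and walls round the work are solid. World frame = base frame: x ahead of the robot, y to its left, z up, the work surface at z = 0. Lengths are in m, angles in rad, forces in N, time in s.
With the tool pointing down it reaches from about 0.4 to 0.85 m from the base axis. Payload 4.5 kg.
Tool frame: the origin (TCP) lies on the centre line of the jaws, within the pads' length; the fingertips stand 14 mm ahead of it and the grasp point (between the pads) lies 5 mm behind it (r.tcp_to_tips is the z of the fingertips in the tool frame, in m); z points along the fingers, y is the direction in which the jaws open and shut (so a half turn about z gives the same grasp; the last joint's range is limited). The gripper opens to 88 mm and grips with 3 to 60 N. Pads are 18 mm wide; open, the fingers measure 123 mm over their backs; the gripper's body (75 mm by 187 mm) begins 45 mm behind the grasp point.
Start: joints at [1.313, 0.689, -0.195, 1.565, 0.157, 0.902, -0.215], TCP at [0.18, -0.599, 0.253] pointing down, gripper open.
Joint ranges: [-3.01, 3.01], [-0.46, 2.08], [-1.47, 1.51], [0.13, 2.56], [-1, 4.14], [0.04, 2.09], [-2.66, 2.66]. Speed limits (rad/s): [2.57, 2.57, 3.14, 3.14, 3.14, 3.14, 3.14].

## Interface

Orientations are given as a unit quaternion [x, y, z, w].
In Python, from plant import r, viewer gives the robot as it stands.
- The arm moves only by the shell command python3 -m inch 'ROWS' [FORCE]. ROWS is JSON, a list of rows, each a list of 3 entries, a list of its own where there are three numbers: the closure, from 0 (fully open) to 1 (shut), then the shift along the tool's x, y, z in cm, then the turn about the tool's z in degrees. In form: [[fingers, [x, y, z], yaw], ...]. A call has 1 to 20 rows; each row is the pose to reach, as a shift and turn from the pose commanded when the call began, along the tool's axes at that moment; what a row does not reach only later rows make up. A row lasts 1/10 s, in which the tool goes at most 50 mm and 8.59 degrees, less where a joint would pass 70% of its speed; a pose out of reach is approached as far as the arm can. A call with a gripper value outside its range is refused whole. The fingers move at their own pace and stop on an object; FORCE is the grip in N (left out, the last holds). Time passes only in rows, so rows that repeat a pose let the fingers close. It gives the time, the measured TCP pose, the force and the opening at its end, in the units of the state.
- r.get_state(): the state, without advancing time (a new reading comes with each control period).
- viewer.snapshot(name): name is "scene" or "top" or "wrist"; returns the picture (480x640x3 uint8, red, green, blue); there is no depth.
- viewer.camera_params(name): a dict with "intrinsics" (3x3 intrinsics, pixels), "world_to_cam" (4x4, takes a point from world to camera coordinates). Camera axes: x right, y up, looking along -z (the intrinsics and any distortion apply to the point x, -y, -z); pixel columns grow to the right and rows downward; lengths in m; the calibration is good to about 2 mm. A picture is of the moment at which its call begins: read the wrist's pose just before it. camera_params takes no time and is no camera call; for the wrist camera it gives the pose at the moment of the call.
- r.finish_job(): hands the job in, once; it reports no verdict.
Trained networks look in the newest picture that a camera, given by its name, has taken for a name from the list of things; names that differ only in an ending like _2 or _b are one class to them, and where a whole thing is asked for, a point or a joint stands for the part that bears it (a point fixed in the world has none). Each returns a list of dicts, best first, with "p" (0 to 1); they miss things now and then, are a little off and sometimes report something else, mostly with a low value. They report only what shows in the picture. A call takes as long as a camera call. They do not tell look-alikes from the thing itself.
- viewer.outline_of(camera, name): "pixels" (480x640 bool, what is visible of it) and "bbox" ([left, top, width, height] in pixels, round what is visible of it).
The state is a dict: "clock": time; "q": joint angles; "qd": joint speeds; "joint_torque": joint torques, N m; "tool_pos": TCP position; "eef_rot": TCP orientation; "contact_force": force on the tool from outside, world axes, zero at the start; "moment": the same for the moment, N m; "opening": opening from 0.0 (shut) to 1.0 (fully open).
Only numpy, scipy, OpenCV 4.12 (cv2) and the standard library are available. Lean on these libraries where they do the work, as an engineer would, in place of code of your own. Each camera call takes 0.05 s, during which the arm holds its last target.

## Working session

There is one attempt and no reset: what is moved stays moved. The work goes in short steps, Python scripts to look and compute and a shell command to move; the robot and the scene stay as the last step left them, time stands still between calls to the robot, and variables do not carry over. Pictures are saved under pics/ and viewed, and the job is handed in when it is done.

```bash
ls; mkdir -p pics
cat > look.py <<'E'
import cv2,numpy as np
from plant import r,viewer
def snap(cam,name):
    im=viewer.snapshot(cam); cv2.imwrite(f'pics/{name}.png',im[:,:,::-1]); return im
E
python3 - <<'E'
from look import *
for c in ('scene','top','wrist'):
    snap(c,c+'0'); p=viewer.camera_params(c); print(c,np.round(p['intrinsics'],1).tolist(),np.round(p['world_to_cam'],4).tolist(),p.keys())
print(r.get_state(), r.tcp_to_tips)
E
```

```text
pics
scene [[540.5, 0.0, 323.4], [0.0, 540.5, 245.0], [0.0, 0.0, 1.0]] [[-0.5953, -0.8033, 0.0184, 0.3883], [0.5998, -0.429, 0.6754, -0.3204], [-0.5346, 0.4131, 0.7372, -0.9824], [0.0, 0.0, 0.0, 1.0]] dict_keys(['intrinsics', 'world_to_cam'])
top [[451.2, 0.0, 318.0], [0.0, 451.2, 234.3], [0.0, 0.0, 1.0]] [[-0.0064, -1.0, 0.0076, 0.0913], [0.9984, -0.006, 0.0565, -0.4948], [-0.0564, 0.0079, 0.9984, -0.9841], [0.0, 0.0, 0.0, 1.0]] dict_keys(['intrinsics', 'world_to_cam'])
wrist [[423.7, 0.0, 317.3], [0.0, 423.7, 238.3], [0.0, 0.0, 1.0]] [[0.2867, -0.958, -0.0012, -0.6241], [0.9065, 0.2717, -0.3233, 0.0449], [0.3101, 0.0916, 0.9463, -0.3926], [0.0, 0.0, 0.0, 1.0]] dict_keys(['intrinsics', 'world_to_cam'])
{'clock': 0.15, 'q': array([ 1.31277876,  0.68978983, -0.1945318 ,  1.56608518,  0.15728591,
        0.90250456, -0.21509636]), 'qd': array([-0.00047685, -0.00316869,  0.00134261, -0.00351657, -0.00231806,
       -0.00098003,  0.00015848]), 'joint_torque': array([-1.77006990e-03, -5.27859128e+01, -1.26889676e+00, -1.53585076e+01,
       -5.26172924e-02,  3.89575231e-03,  1.32261575e-04]), 'tool_pos': array([ 0.17964934, -0.59814698,  0.25210061]), 'eef_rot': array([ 9.89369493e-01,  1.45421860e-01, -1.45821337e-04, -6.84045228e-04]), 'contact_force': array([-0.28701737, -0.59650224, -0.58100897]), 'moment': array([-0.05357984, -0.02672152, -0.04145285]), 'opening': 0.9996832347086213} 0.014
```

View pics/scene0.png

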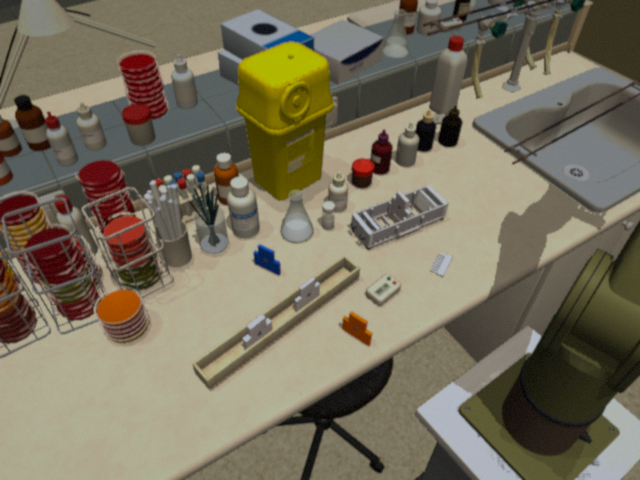

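View pics/top0.png

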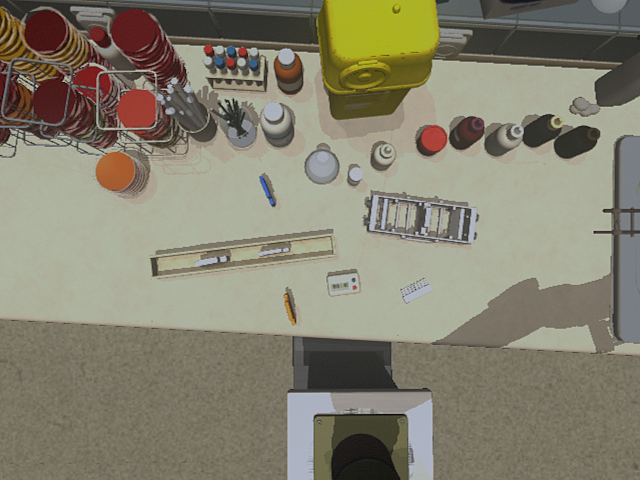

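View pics/wrist0.png

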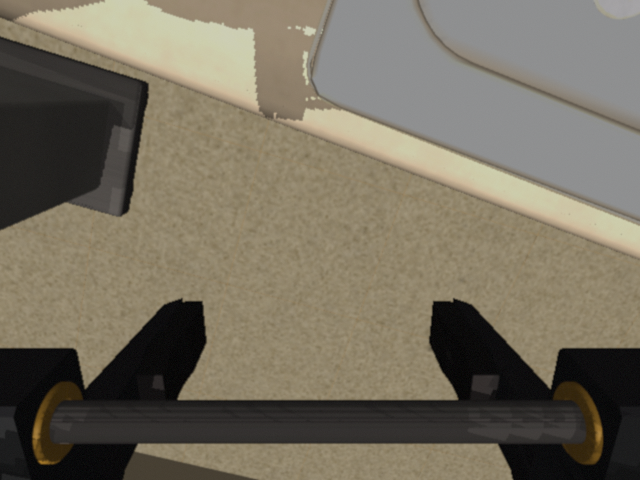

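```bash
cat >> look.py <<'E'
def proj(cam,P,par=None):
    p=par or viewer.camera_params(cam); P=np.atleast_2d(P)
    c=(p['world_to_cam']@np.c_[P,np.ones(len(P))].T)[:3]; u=p['intrinsics']@np.array([c[0],-c[1],-c[2]]); return (u[:2]/u[2]).T
def back(cam,uv,z,par=None):
    p=par or viewer.camera_params(cam); uv=np.atleast_2d(uv).astype(float)
    d=np.linalg.inv(p['intrinsics'])@np.c_[uv,np.ones(len(uv))].T; d=np.array([d[0],-d[1],-d[2]])
    R=p['world_to_cam'][:3,:3];t=p['world_to_cam'][:3,3]; C=-R.T@t; D=(R.T@d).T
    return C+D*((z-C[2])/D[:,2])[:,None]
E
python3 - <<'E'
from look import *
T=snap('top','t1')
for n in ['carrier','slide_trough','gate_thick_center','gate_thin_center','loaded_gate','end_block','erlenmeyer','bench_timer','glass_vial','dropper_1']:
    for o in viewer.outline_of('top',n)[:4]:
        m=np.argwhere(o['pixels'])[:,::-1]
        print(n,round(o['p'],2),o['bbox'],m.mean(0).round(1),cv2.minAreaRect(m.astype(np.float32)),back('top',m.mean(0),0.03).round(3))
b=cv2.resize(T[170:270,340:500],None,fx=5,fy=5,interpolation=cv2.INTER_CUBIC); cv2.imwrite('pics/c1.png',b[:,:,::-1])
b=cv2.resize(T[210:330,140:360],None,fx=3.6,fy=3.6,interpolation=cv2.INTER_CUBIC); cv2.imwrite('pics/c2.png',b[:,:,::-1])
S=snap('scene','s1')
b=cv2.resize(S[230:390,190:380],None,fx=3.7,fy=3.7,interpolation=cv2.INTER_CUBIC); cv2.imwrite('pics/c3.png',b[:,:,::-1])
b=cv2.resize(S[170:260,330:460],None,fx=6,fy=6,interpolation=cv2.INTER_CUBIC); cv2.imwrite('pics/c4.png',b[:,:,::-1])
E
```

```text
carrier 0.85 [361.4, 196.7, 119.4, 46.9] [421.9 220.3] ((420.19232177734375, 219.96153259277344), (113.24370574951172, 42.54391098022461), 7.125016689300537) [[ 0.524 -0.139  0.03 ]]
slide_trough 0.58 [147.6, 234.7, 186.1, 44.9] [241.5 255.7] ((240.98568725585938, 255.72323608398438), (23.79062271118164, 186.78089904785156), 83.1429214477539) [[0.449 0.254 0.03 ]]
gate_thick_center 0.51 [194.9, 256.5, 35.1, 8.7] [212.  260.6] ((211.93243408203125, 260.5946044921875), (6.411561012268066, 32.879798889160156), 80.53767395019531) [[0.439 0.318 0.03 ]]
gate_thick_center 0.41 [365.8, 193.1, 112.4, 54.1] [424.2 220.2] ((420.8230895996094, 219.91539001464844), (113.24370574951172, 42.29584503173828), 7.125016689300537) [[ 0.524 -0.144  0.03 ]]
gate_thin_center 0.61 [261.8, 245.7, 29.7, 12.4] [275.1 251.2] ((274.01348876953125, 251.5811004638672), (5.753964424133301, 30.4138126373291), 80.53767395019531) [[0.458 0.181 0.03 ]]
gate_thin_center 0.51 [282.0, 296.1, 15.3, 27.6] [289.1 309.9] ((288.70001220703125, 309.6000061035156), (31.939001083374023, 7.273237705230713), 71.56504821777344) [[0.
[... 1117 characters left out ...]
 167.5, 13.0, 20.2] [354.1 176.8] ((353.8966064453125, 176.74139404296875), (12.474112510681152, 18.251596450805664), 23.198589324951172) [[0.62  0.008 0.03 ]]
glass_vial 0.18 [366.2, 191.7, 115.6, 53.8] [422.8 219.9] ((420.6538391113281, 220.2692413330078), (113.24370574951172, 43.288124084472656), 7.125016689300537) [[ 0.524 -0.141  0.03 ]]
dropper_1 0.86 [371.7, 146.3, 24.2, 27.0] [382.6 157.2] ((382.25006103515625, 157.25001525878906), (21.920310974121094, 26.870054244995117), 45.0) [[ 0.663 -0.055  0.03 ]]
dropper_1 0.35 [361.8, 194.5, 119.2, 50.4] [424.2 219.9] ((420.6300048828125, 220.08999633789062), (113.56136322021484, 42.14356994628906), 8.130102157592773) [[ 0.524 -0.144  0.03 ]]
```

View pics/c1.png

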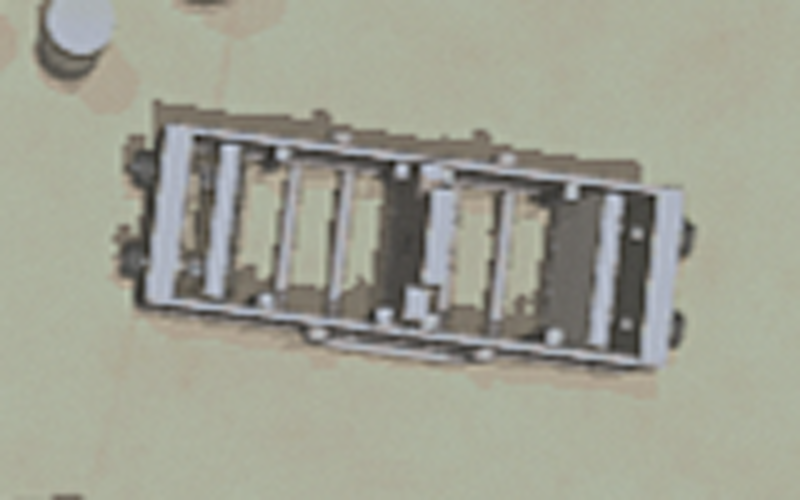

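View pics/c2.png

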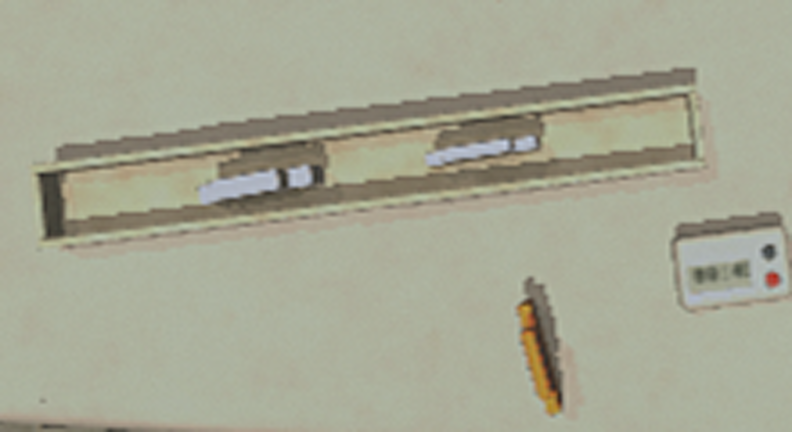

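View pics/c3.png

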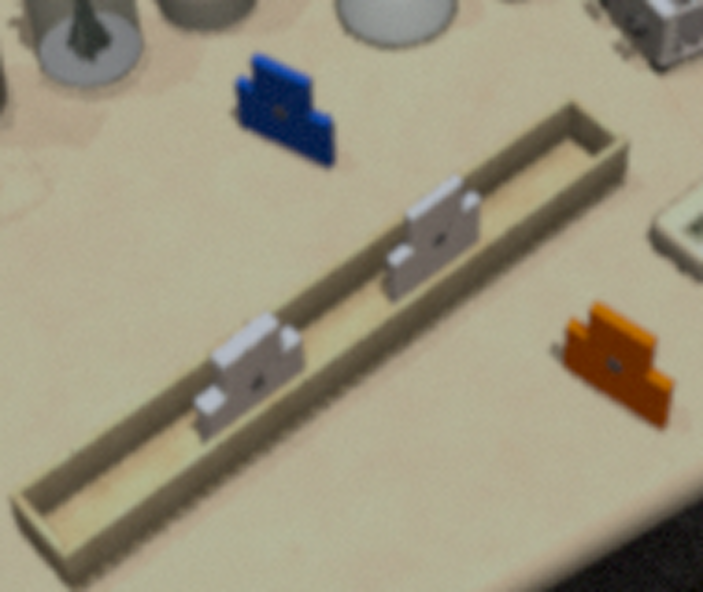

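View pics/c4.png

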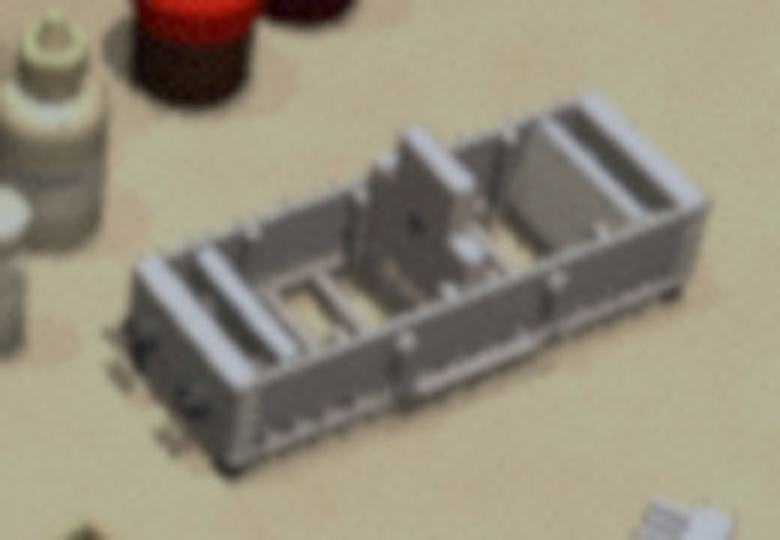

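```bash
cat >> look.py <<'E'
from scipy.spatial.transform import Rotation as Ro
def plan(target,ydeg):
    "shift in tool axes (cm) and turn (deg) to target TCP with tool y at world angle ydeg, tool down"
    s=r.get_state(); R=Ro.from_quat(s['eef_rot']).as_matrix()
    d=R.T@(np.array(target)-s['tool_pos'])*100
    yd=np.degrees(np.arctan2(R[1,1],R[0,1])); t=-((ydeg-yd+180)%360-180)
    print('shift cm',d.round(2),'turn',round(t,2),'now',s['tool_pos'].round(4),'ydeg',round(yd,2))
    return d,t
def st():
    s=r.get_state();R=Ro.from_quat(s['eef_rot']).as_matrix()
    print('t',round(s['clock'],2),'pos',s['tool_pos'].round(4),'ydeg',round(np.degrees(np.arctan2(R[1,1],R[0,1])),2),'tilt',R[:,2].round(3),'F',s['contact_force'].round(2),'M',s['moment'].round(2),'op',round(s['opening'],3),'q',s['q'].round(2))
E
python3 - <<'E'
from look import *
st(); p=viewer.camera_params('wrist'); R=p['world_to_cam'][:3,:3]; C=-R.T@p['world_to_cam'][:3,3]
s=r.get_state(); Rt=Ro.from_quat(s['eef_rot']).as_matrix()
print('cam in tool',Rt.T@(C-s['tool_pos']),'view dir tool',Rt.T@(-R[2]),'cam right',Rt.T@R[0])
plan([0.5,-0.14,0.25],-97)
plan([0.5,-0.14,0.25],83)
for nm,uv in dict(trR=(331,232),trL=(152,277),).items(): print(nm,back('top',uv,0.04))
E
```

```text
t 0.75 pos [ 0.1798 -0.5986  0.2528] ydeg -73.28 tilt [ 0. -0. -1.] F [-0.25  0.45 -0.52] M [ 0.01 -0.02  0.05] op 0.998 q [ 1.31  0.69 -0.19  1.57  0.16  0.9  -0.22]
cam in tool [ 8.37625915e-02 -2.53410239e-05 -1.33148095e-01] view dir tool [-3.23214217e-01 -2.69459215e-04  9.46325788e-01] cam right [-1.12846148e-03  9.99999358e-01 -1.00679651e-04]
shift cm [ 43.86 -34.71   0.27] turn 23.72 now [ 0.1798 -0.5986  0.2528] ydeg -73.28
shift cm [ 43.86 -34.71   0.27] turn -156.28 now [ 0.1798 -0.5986  0.2528] ydeg -73.28
trR [[0.49860098 0.06029924 0.04      ]]
trL [[0.40460263 0.44339548 0.04      ]]
```

```bash
python3 -m inch '[[0,[10,-8,0],6],[0,[20,-16,0],12],[0,[30,-24,0],18],[0,[43.9,-34.7,3],23.7],[0,[43.9,-34.7,5],23.7],[0,[43.9,-34.7,5],23.7],[0,[43.9,-34.7,5],23.7],[0,[43.9,-34.7,5],23.7],[0,[43.9,-34.7,5],23.7],[0,[43.9,-34.7,5],23.7],[0,[43.9,-34.7,5],23.7],[0,[43.9,-34.7,5],23.7],[0,[43.9,-34.7,5],23.7],[0,[43.9,-34.7,5],23.7],[0,[43.9,-34.7,5],23.7],[0,[43.9,-34.7,5],23.7]]'
python3 - <<'E'
from look import *
st(); snap('wrist','w1'); st()
E
```

```text
clock: 2.35
tool_pos: [0.4995, -0.142, 0.203]
eef_rot: [0.998, -0.063, -0.0, 0.0]
contact_force: [0.9, 0.3, 0.1]
opening: 1.003
t 2.35 pos [ 0.4995 -0.142   0.203 ] ydeg -97.18 tilt [-0.    -0.001 -1.   ] F [0.93 0.26 0.1 ] M [ 0.01 -0.01  0.03] op 1.003 q [ 0.18  0.62  0.01  1.94 -0.01  0.58 -1.5 ]
t 2.4 pos [ 0.4997 -0.1417  0.203 ] ydeg -97.15 tilt [-0.    -0.001 -1.   ] F [-0.54 -0.   -0.82] M [-0.02  0.04 -0.  ] op 0.999 q [ 0.18  0.62  0.01  1.94 -0.01  0.58 -1.5 ]
```

View pics/w1.png

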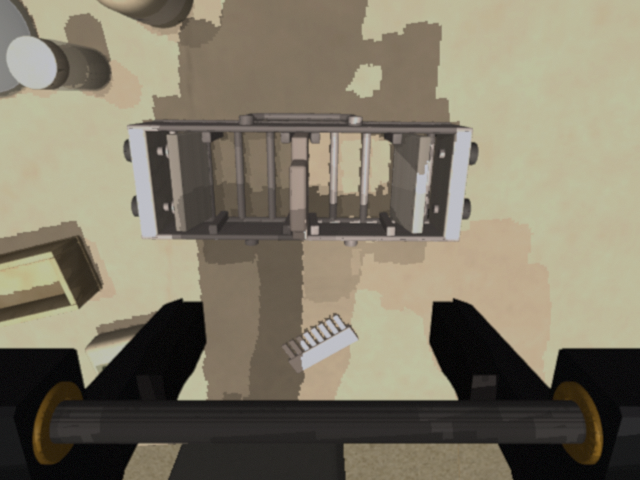

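Run:
```python
from look import *
T=cv2.imread('pics/w1.png')
cv2.imwrite('pics/c5.png',cv2.resize(T[110:250,115:315],None,fx=4,fy=4,interpolation=cv2.INTER_CUBIC))
cv2.imwrite('pics/c6.png',cv2.resize(T[110:250,290:490],None,fx=4,fy=4,interpolation=cv2.INTER_CUBIC))
```

```text
(no output)
```

View pics/c5.png

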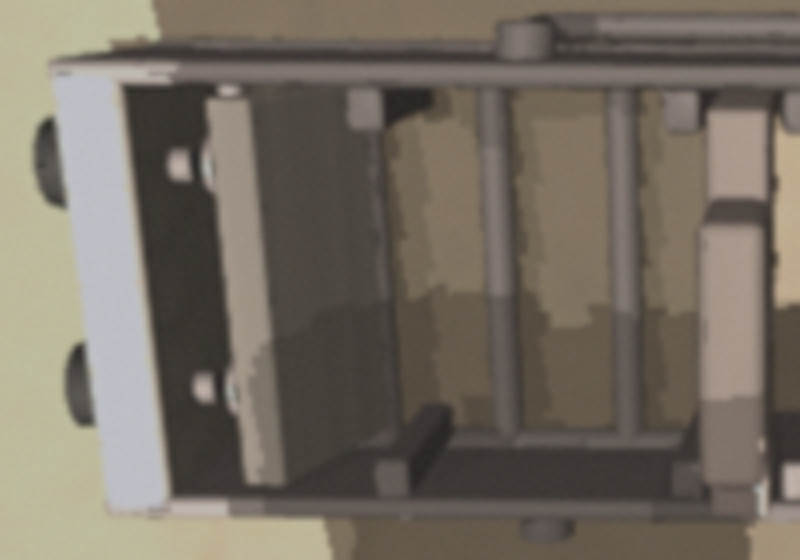

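View pics/c6.png

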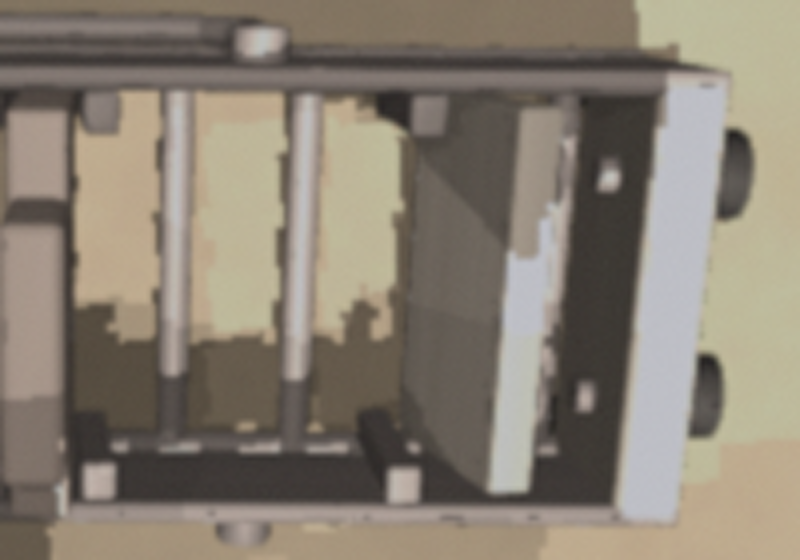

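Run:
```python
from look import *
pts=dict(LT=(128,128),LB=(141.7,238),RT=(472,129.5),RB=(459.5,240),ribLT=(202,136),ribLB=(209.2,228.7),ribRT=(401.7,139),ribRB=(395,231),barLT=(176.7,133.7),barLB=(186.7,231),barRT=(420,137),barRB=(412,233))
W={k:back('wrist',v,0.054)[0] for k,v in pts.items()}
c=sum(W[k] for k in('LT','LB','RT','RB'))/4
ax=(W['LT']+W['LB']-W['RT']-W['RB'])/2; print('c',c,'len',np.linalg.norm(ax),'ang',np.degrees(np.arctan2(ax[1],ax[0])))
w=(W['LT']-W['LB']+W['RT']-W['RB'])/2; print('width',np.linalg.norm(w),np.degrees(np.arctan2(w[1],w[0])))
u=ax/np.linalg.norm(ax); v=np.array([u[1],-u[0],0])
for k in W: print(k,W[k].round(4),'along(left+)',round((W[k]-c)@u*1000,1),'x',round((W[k]-c)@v*1000,1))
# loaded gate top at 94mm: crop5 (702..760, 225..480)
for q in [(115+702/4,110+225/4),(115+762/4,110+225/4),(115+704/4,110+480/4),(115+758/4,110+480/4)]:
    g=back('wrist',q,0.094)[0]; print('gate',round((g-c)@u*1000,1),round((g-c)@v*1000,1))
```

```text
c [ 0.5255173  -0.13379814  0.054     ] len 0.22304759804026983 ang 82.45903635340017
width 0.07536448431554212 -7.63063937861283
LT [ 0.5773 -0.0286  0.054 ] along(left+) 111.1 x 37.5
LB [ 0.503  -0.0179  0.054 ] along(left+) 111.9 x -37.5
RT [ 0.5484 -0.2491  0.054 ] along(left+) -111.3 x 37.8
RB [ 0.4733 -0.2397  0.054 ] along(left+) -111.8 x -37.8
ribLT [ 0.5664 -0.0749  0.054 ] along(left+) 63.8 x 32.8
ribLB [ 0.5038 -0.0664  0.054 ] along(left+) 63.9 x -30.4
ribRT [ 0.5481 -0.2035  0.054 ] along(left+) -66.2 x 31.6
ribRB [ 0.4857 -0.195   0.054 ] along(left+) -65.9 x -31.4
barLT [ 0.5698 -0.0589  0.054 ] along(left+) 80.1 x 34.1
barLB [ 0.5041 -0.0505  0.054 ] along(left+) 79.8 x -32.2
barRT [ 0.5479 -0.2154  0.054 ] along(left+) -78.0 x 32.9
barRB [ 0.4828 -0.2067  0.054 ] along(left+) -77.9 x -32.8
gate 4.1 19.9
gate -4.5 20.0
gate 4.4 -18.3
gate -3.7 -18.2
```

Run:
```python
from look import *
plan([0.449,0.24,0.21],7)
```

```text
shift cm [ -9.78 -37.24  -0.73] turn -104.15 now [ 0.4997 -0.1417  0.203 ] ydeg -97.15
```

```bash
python3 -m inch '[[0,[-1,-4,-0.7],-8],[0,[-2,-8,-0.7],-16],[0,[-3,-12,-0.7],-24],[0,[-4,-16,-0.7],-32],[0,[-5,-20,-0.7],-40],[0,[-6,-24,-0.7],-48],[0,[-7,-28,-0.7],-56],[0,[-8,-32,-0.7],-64],[0,[-9.8,-37.2,-0.7],-72],[0,[-9.8,-37.2,-0.7],-80],[0,[-9.8,-37.2,-0.7],-88],[0,[-9.8,-37.2,-0.7],-96],[0,[-9.8,-37.2,-0.7],-104.2],[0,[-9.8,-37.2,-0.7],-104.2],[0,[-9.8,-37.2,-0.7],-104.2],[0,[-9.8,-37.2,-0.7],-104.2],[0,[-9.8,-37.2,-0.7],-104.2]]'
python3 - <<'E'
from look import *
st(); snap('wrist','w2'); st()
E
```

```text
clock: 4.1
tool_pos: [0.4484, 0.241, 0.2098]
eef_rot: [0.662, 0.75, 0.0, 0.0]
contact_force: [-0.6, -0.2, 0.2]
opening: 0.998
t 4.1 pos [0.4484 0.241  0.2098] ydeg 7.13 tilt [ 0. -0. -1.] F [-0.59 -0.21  0.19] M [-0.02 -0.13 -0.02] op 0.998 q [-0.31  0.63 -0.44  1.95  0.42  0.65 -0.89]
t 4.15 pos [0.4484 0.2411 0.2098] ydeg 7.15 tilt [ 0. -0. -1.] F [-0.36 -0.68  0.42] M [-0.01 -0.09  0.03] op 0.997 q [-0.31  0.63 -0.44  1.95  0.42  0.65 -0.89]
```

View pics/w2.png

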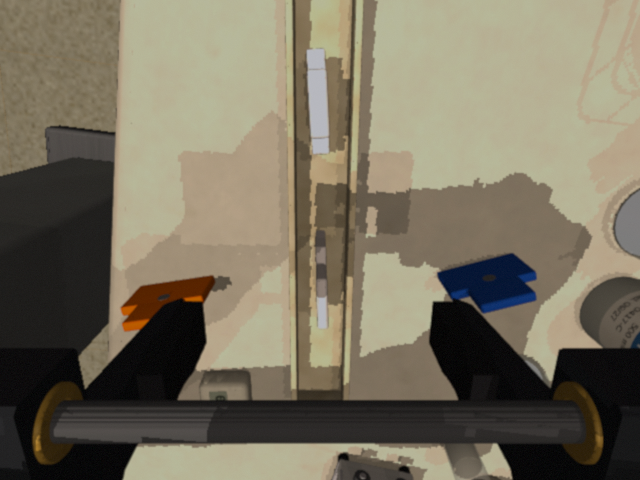

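Run:
```python
from look import *
T=cv2.imread('pics/w2.png')
a=cv2.resize(T[40:165,280:360],None,fx=4.7,fy=4.7,interpolation=cv2.INTER_CUBIC)
b=cv2.resize(T[215:340,280:360],None,fx=4.7,fy=4.7,interpolation=cv2.INTER_CUBIC)
cv2.imwrite('pics/c7.png',np.hstack([a,b]))
```

```text
(no output)
```

View pics/c7.png

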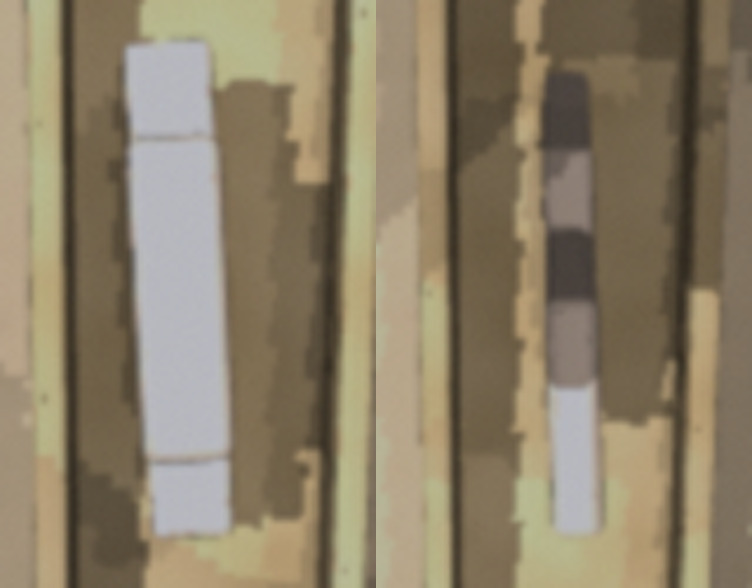

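Run:
```python
from look import *
def px(c,o,dx=0): return [(280+(x-dx)/4.7,o+y/4.7) for x,y in c]
def show(n,c,z,o,dx=0):
    W=back('wrist',px(c,o,dx),z); m=W.mean(0)
    e=(W[0]+W[1]-W[2]-W[3])/2; t=(W[1]+W[3]-W[0]-W[2])/2
    print(n,m.round(4),'L',np.linalg.norm(e).round(4),'ang',np.degrees(np.arctan2(e[1],e[0])).round(2),'T',np.linalg.norm(t).round(4))
show('thick tab',[(128,137),(213,137),(146,460),(230,457)],.075,40)
show('thick ends',[(125,44),(209,43),(154,535),(231,531)],.047,40)
show('thin ends',[(545,73),(588,73),(555,533),(602,533)],.047,215,376)
show('trough',[(30,20),(343,20),(68,560),(350,350)],.04,40)
```

```text
thick tab [0.4385 0.3187 0.075 ] L 0.0394 ang 100.39 T 0.0108
thick ends [0.4387 0.3187 0.047 ] L 0.0661 ang 100.26 T 0.0114
thin ends [0.4575 0.1902 0.047 ] L 0.0818 ang 98.65 T 0.0073
trough [0.4402 0.3259 0.04  ] L 0.0594 ang 100.08 T 0.0453
```

Run:
```python
from look import *
def show(n,c,z,o,dx=0):
    W=back('wrist',[(280+(x-dx)/4.7,o+y/4.7) for x,y in c],z); m=W.mean(0)
    e=(W[0]+W[1]-W[2]-W[3])/2; t=(W[1]+W[3]-W[0]-W[2])/2
    print(n,m.round(4),'L',np.linalg.norm(e).round(4),'ang',np.degrees(np.arctan2(e[1],e[0])).round(2),'T',np.linalg.norm(t).round(4))
show('thin tab',[(547,300),(595,300),(555,533),(602,533)],.075,215,376)
show('thin sh',[(545,151),(589,151),(547,230),(594,230)],.047,215,376)
plan([.4386,.3187,.062],10.3)
```

```text
thin tab [0.4581 0.1856 0.075 ] L 0.039 ang 98.96 T 0.0071
thin sh [0.4542 0.2112 0.047 ] L 0.0135 ang 99.62 T 0.0072
shift cm [ 7.820e+00 -1.000e-02  1.477e+01] turn -3.15 now [0.4484 0.2411 0.2098] ydeg 7.15
```

```bash
python3 -m inch '[[0.4,[4,0,2],-1.5],[0.4,[7.8,0,4.5],-3.2],[0.4,[7.8,0,8],-3.2],[0.4,[7.8,0,11],-3.2],[0.4,[7.8,0,13.5],-3.2],[0.4,[7.8,0,14.7],-3.2],[0.4,[7.8,0,14.8],-3.2],[0.4,[7.8,0,14.8],-3.2],[1,[7.8,0,14.8],-3.2],[1,[7.8,0,14.8],-3.2],[1,[7.8,0,14.8],-3.2],[1,[7.8,0,14.8],-3.2],[1,[7.8,0,14.8],-3.2],[1,[7.8,0,14.8],-3.2]]' 25
python3 - <<'E'
from look import *
st(); snap('wrist','w3')
E
```

```text
clock: 5.55
tool_pos: [0.4387, 0.3186, 0.0618]
eef_rot: [0.64, 0.768, 0.0, 0.0]
contact_force: [-0.3, 0.4, 1.9]
opening: 0.134
t 5.55 pos [0.4387 0.3186 0.0618] ydeg 10.41 tilt [ 0.  0. -1.] F [-0.33  0.43  1.91] M [-0.08 -0.04 -0.01] op 0.134 q [-0.56  0.89 -0.27  1.94  0.58  0.38 -1.09]
```

View pics/w3.png

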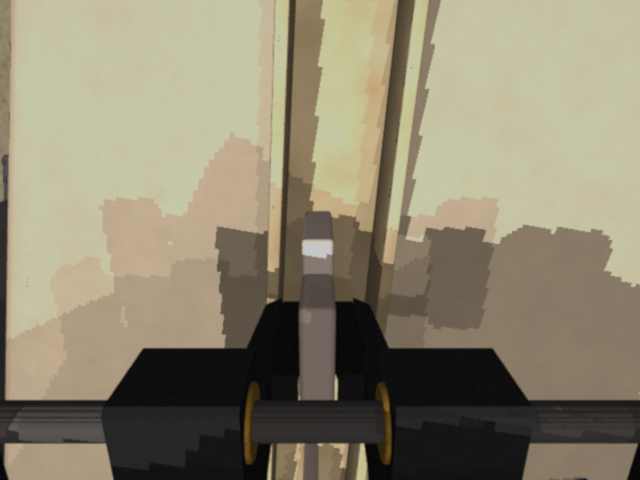

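Run:
```python
from look import *
s=r.get_state();R=Ro.from_quat(s['eef_rot']).as_matrix()
T=cv2.imread('pics/w3.png'); cv2.imwrite('pics/c8.png',cv2.resize(T[200:320,270:370],None,fx=5,fy=5,interpolation=cv2.INTER_CUBIC))
for q,z in [((304,239),.047),((332,239),.047),((302,275),.047),((334,275),.047),((300,308),.075),((336,308),.075)]:
    print(q,(R.T@(back('wrist',q,z)[0]-s['tool_pos'])*1000).round(1))
```

```text
(304, 239) [33.5 -5.6 14.8]
(332, 239) [33.5  4.7 14.8]
(302, 275) [19.1 -6.5 14.8]
(334, 275) [19.   5.6 14.8]
(300, 308) [ 20.   -6.2 -13.2]
(336, 308) [ 20.    5.2 -13.2]
```

View pics/c8.png

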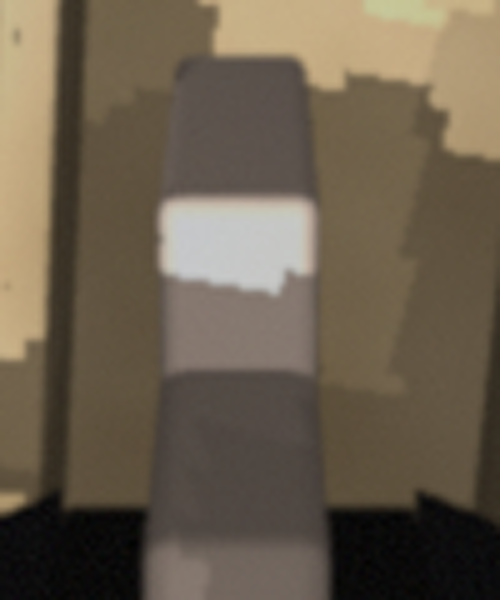

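```bash
python3 -m inch '[[1,[0,0,-2],0],[1,[0,0,-5],0],[1,[0,0,-8],0],[1,[0,0,-11],0],[1,[0,0,-13.8],0],[1,[0,0,-13.8],0]]'
python3 - <<'E'
from look import *
st(); plan([.5349,-.0628,.16],-97.55)
E
```

```text
clock: 6.2
tool_pos: [0.44, 0.3201, 0.2029]
eef_rot: [0.64, 0.768, 0.003, 0.0]
contact_force: [0.8, 0.4, -0.2]
opening: 0.135
t 6.2 pos [0.44   0.3201 0.2029] ydeg 10.4 tilt [ 0.005  0.004 -1.   ] F [ 0.75  0.44 -0.23] M [ 0.03 -0.14 -0.04] op 0.135 q [-0.44  0.68 -0.45  1.86  0.44  0.69 -0.96]
shift cm [-39.39   2.4    4.17] turn 107.95 now [0.44   0.3201 0.2029] ydeg 10.4
```

```bash
python3 -m inch '[[1,[-3,0.2,0],8],[1,[-6,0.4,0],16],[1,[-10,0.6,0],24],[1,[-14,0.8,0],32],[1,[-18,1.1,0],40],[1,[-22,1.3,0],48],[1,[-26,1.5,0],56],[1,[-30,1.8,0],64],[1,[-34,2,0],72],[1,[-37,2.2,0],80],[1,[-39.4,2.4,0],88],[1,[-39.4,2.4,0],96],[1,[-39.4,2.4,2],104],[1,[-39.4,2.4,4.2],108],[1,[-39.4,2.4,4.2],108],[1,[-39.4,2.4,4.2],108],[1,[-39.4,2.4,4.2],108],[1,[-39.4,2.4,4.2],108]]'
python3 - <<'E'
from look import *
st(); snap('wrist','w4');st()
T=cv2.imread('pics/w4.png'); cv2.imwrite('pics/c9.png',cv2.resize(T[150:480,220:420],None,fx=1.8,fy=1.8,interpolation=cv2.INTER_CUBIC))
E
```

```text
clock: 8.0
tool_pos: [0.534, -0.0647, 0.1585]
eef_rot: [0.998, -0.066, 0.001, 0.0]
contact_force: [0.1, 0.6, -1.1]
opening: 0.136
t 8.0 pos [ 0.534  -0.0647  0.1585] ydeg -97.54 tilt [ 0.002 -0.    -1.   ] F [ 0.12  0.63 -1.12] M [0.04 0.06 0.05] op 0.136 q [ 0.02  0.71  0.02  1.92 -0.02  0.5  -1.64]
t 8.05 pos [ 0.5339 -0.0647  0.1585] ydeg -97.55 tilt [ 0.002 -0.    -1.   ] F [ 0.04 -0.42 -1.23] M [ 0.    0.02 -0.  ] op 0.133 q [ 0.02  0.71  0.02  1.92 -0.03  0.5  -1.64]
```

View pics/w4.png

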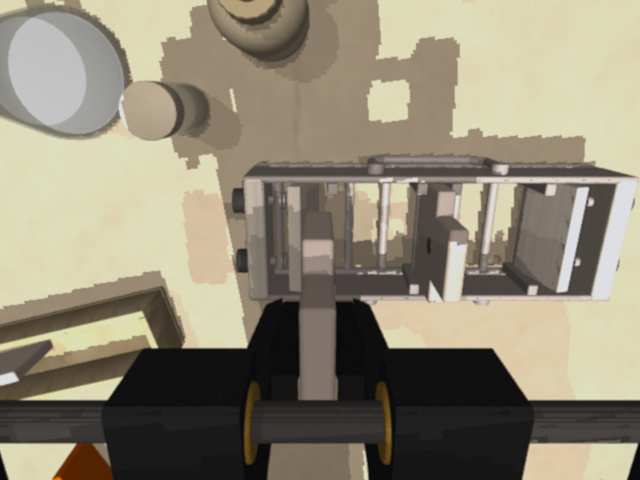

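Run:
```python
from look import *
T=cv2.imread('pics/w4.png')
cv2.imwrite('pics/c10.png',cv2.resize(T[155:310,230:390],None,fx=3.8,fy=3.8,interpolation=cv2.INTER_CUBIC))
cv2.imwrite('pics/c11.png',cv2.resize(T[155:310,490:640],None,fx=3.8,fy=3.8,interpolation=cv2.INTER_CUBIC))
```

```text
(no output)
```

View pics/c10.png

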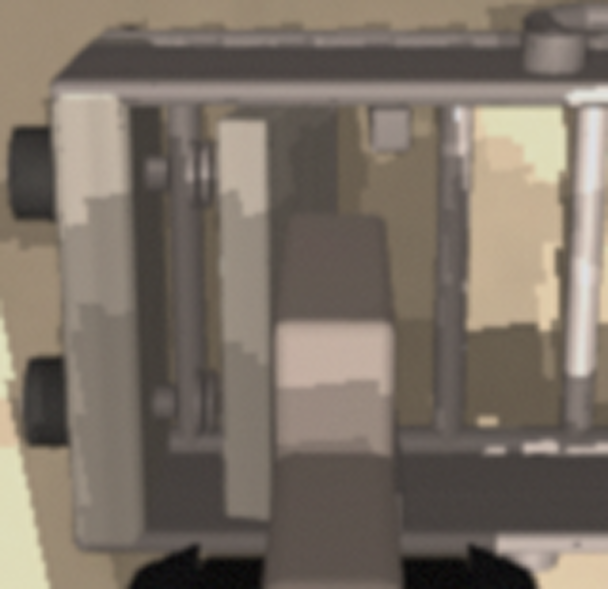

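View pics/c11.png

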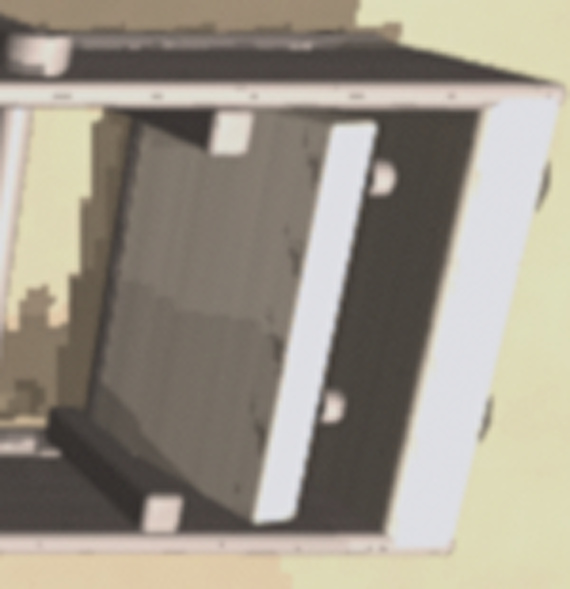

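Run:
```python
from look import *
A=lambda x,y:(230+x/3.8,155+y/3.8); B=lambda x,y:(490+x/3.8,155+y/3.8)
pts=dict(LT=A(54,84),LB=A(78,549),RT=B(565,88),RB=B(450,551),rib=A(371,130),barT=A(268,122),barB=A(270,518),wallT=A(250,103),wallB=A(180,533),ribRT=B(250,120),ribRB=B(180,505),barRT=B(333,124),barRB=B(254,522))
W={k:back('wrist',v,0.054)[0] for k,v in pts.items()}
c=sum(W[k] for k in('LT','LB','RT','RB'))/4
ax=(W['LT']+W['LB']-W['RT']-W['RB'])/2; u=ax/np.linalg.norm(ax); v=np.array([u[1],-u[0],0])
print('c',c.round(4),'len',np.linalg.norm(ax),'ang',np.degrees(np.arctan2(u[1],u[0])))
for k in W: print(k,'along',round((W[k]-c)@u*1000,1),'x',round((W[k]-c)@v*1000,1))
s=r.get_state();R=Ro.from_quat(s['eef_rot']).as_matrix(); d=s['tool_pos']-c
print('tcp along',d@u*1000,'x',d@v*1000)
zt=s['tool_pos'][2]
for q,z in [(A(277,322),zt-.0148),(A(392,322),zt-.0148),(A(275,452),zt-.0148),(A(394,452),zt-.0148)]:
    g=back('wrist',q,z)[0]; print('gate tool',(R.T@(g-s['tool_pos'])*1000).round(1),'carrier along',round((g-c)@u*1000,1),'x',round((g-c)@v*1000,1))
```

```text
c [ 0.5253 -0.1344  0.054 ] len 0.22310755410389066 ang 82.25578583618004
LT along 111.5 x 38.4
LB along 111.6 x -38.4
RT along -111.6 x 38.3
RB along -111.5 x -38.3
rib along 64.3 x 31.5
barT along 79.7 x 32.7
barB along 80.1 x -32.7
wallT along 82.4 x 35.6
wallB along 94.8 x -35.5
ribRT along -65.6 x 33.3
ribRB along -65.8 x -30.1
barRT along -78.1 x 32.8
barRB along -78.4 x -33.1
tcp along 70.24798894046239 x -0.8555547183547879
gate tool [32.7 -5.1 14.9] carrier along 75.5 x 31.9
gate tool [32.7  6.  14.9] carrier along 64.3 x 31.9
gate tool [19.  -5.5 14.8] carrier along 75.8 x 18.1
gate tool [19.   6.4 14.8] carrier along 63.9 x 18.1
```

```bash
python3 -m inch '[[1,[0.12,-0.17,1],0],[1,[0.12,-0.17,2],0],[1,[0.12,-0.17,3],0],[1,[0.12,-0.17,3.8],0],[1,[0.12,-0.17,3.8],0],[1,[0.12,-0.17,3.8],0],[1,[0.12,-0.17,3.8],0]]'
python3 - <<'E'
from look import *
st(); snap('wrist','w5');st()
T=cv2.imread('pics/w5.png'); cv2.imwrite('pics/c12.png',cv2.resize(T[150:330,220:420],None,fx=3.3,fy=3.3,interpolation=cv2.INTER_CUBIC))
E
```

```text
clock: 8.75
tool_pos: [0.5351, -0.0631, 0.1199]
eef_rot: [0.998, -0.066, 0.0, 0.0]
contact_force: [0.0, 0.7, -0.5]
opening: 0.134
t 8.75 pos [ 0.5351 -0.0631  0.1199] ydeg -97.58 tilt [ 0.001 -0.    -1.   ] F [ 0.02  0.68 -0.48] M [ 0.03 -0.04  0.02] op 0.134 q [ 0.02  0.78  0.02  1.94 -0.03  0.42 -1.65]
t 8.8 pos [ 0.5351 -0.0631  0.12  ] ydeg -97.58 tilt [ 0.001 -0.    -1.   ] F [-0.27 -0.71 -0.9 ] M [0.07 0.01 0.01] op 0.135 q [ 0.02  0.78  0.02  1.94 -0.03  0.42 -1.65]
```

View pics/c12.png

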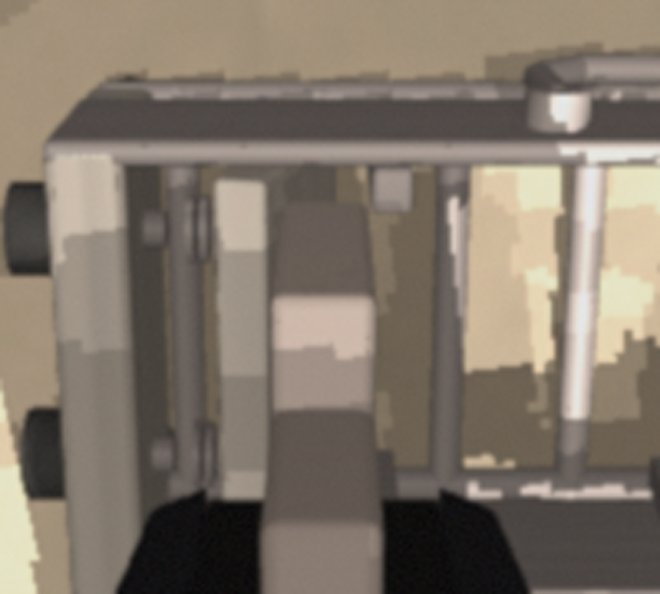

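Run:
```python
from look import *
A=lambda x,y:(220+x/3.3,150+y/3.3)
c=np.array([.5253,-.1344,.054]);a=np.radians(82.35);u=np.array([np.cos(a),np.sin(a),0]);v=np.array([u[1],-u[0],0])
s=r.get_state();zt=s['tool_pos'][2]
def P(n,q,z):
    g=back('wrist',A(*q),z)[0]; print(n,'along',round((g-c)@u*1000,1),'x',round((g-c)@v*1000,1))
P('wallT',(250,164),.054);P('rib',(373,190),.054);P('barT',(267,181),.054);P('LT',(46,147),.054)
P('gate low',(277,206),zt-.0568);P('gate low',(363,205),zt-.0568)
P('gate sh',(273,296),zt-.0148);P('gate sh',(373,296),zt-.0148);P('sh in',(272,412),zt-.0148);P('sh in',(375,412),zt-.0148)
d=s['tool_pos']-c;print(d@u*1000,d@v*1000)
```

```text
wallT along 82.2 x 35.8
rib along 64.1 x 31.8
barT along 79.7 x 33.2
LT along 111.8 x 38.3
gate low along 78.0 x 31.9
gate low along 65.9 x 32.1
gate sh along 77.2 x 33.0
gate sh along 66.0 x 33.0
sh in along 77.4 x 18.9
sh in along 65.6 x 18.9
71.9315092464638 0.26140894723963204
```

```bash
python3 -m inch '[[1,[0.07,0,0.3],0],[1,[0.07,0,0.6],0],[1,[0.07,0,0.9],0],[1,[0.07,0,1.1],0],[1,[0.07,0,1.2],0],[1,[0.07,0,1.2],0]]'; python3 -c "
from look import *
st()"
```

```text
clock: 9.4
tool_pos: [0.5354, -0.0631, 0.1075]
eef_rot: [0.998, -0.066, -0.0, 0.0]
contact_force: [-0.1, 0.0, -0.1]
opening: 0.135
t 9.4 pos [ 0.5354 -0.0631  0.1075] ydeg -97.58 tilt [-0. -0. -1.] F [-0.07  0.03 -0.13] M [ 0.07  0.01 -0.03] op 0.135 q [ 0.02  0.8   0.01  1.95 -0.03  0.39 -1.65]
```

```bash
python3 -m inch '[[1,[0,0,0.2],0],[1,[0,0,0.4],0],[1,[0,0,0.6],0],[1,[0,0,0.7],0],[1,[0,0,0.8],0],[1,[0,0,0.8],0]]'; python3 -c "
from look import *
st()"
```

```text
clock: 10.0
tool_pos: [0.5355, -0.0633, 0.0996]
eef_rot: [0.998, -0.066, -0.0, 0.0]
contact_force: [0.6, -1.1, -1.0]
opening: 0.135
t 10.0 pos [ 0.5355 -0.0633  0.0996] ydeg -97.58 tilt [-0. -0. -1.] F [ 0.58 -1.12 -1.01] M [-0.05  0.04 -0.02] op 0.135 q [ 0.02  0.82  0.01  1.95 -0.03  0.37 -1.65]
```

```bash
python3 -m inch '[[1,[0,0.1,0],0],[1,[0,0.15,0],0],[1,[0,0.15,0.1],0],[1,[0,0.15,0.2],0],[1,[0,0.15,0.2],0],[1,[0,0.15,0.2],0]]'; python3 -c "
from look import *
st()"; python3 -m inch '[[1,[0,0,0.1],0],[1,[0,0,0.2],0],[1,[0,0,0.2],0],[1,[0,0,0.2],0]]';python3 -c "
from look import *
st()"
```

```text
clock: 10.6
tool_pos: [0.5355, -0.0643, 0.0977]
eef_rot: [0.998, -0.066, 0.0, -0.0]
contact_force: [0.5, 2.1, -1.4]
opening: 0.132
t 10.6 pos [ 0.5355 -0.0643  0.0977] ydeg -97.56 tilt [ 0.  0. -1.] F [ 0.47  2.13 -1.4 ] M [ 0.51 -0.17 -0.06] op 0.132 q [ 0.03  0.82  0.01  1.95 -0.03  0.37 -1.64]
clock: 11.0
tool_pos: [0.5355, -0.0644, 0.0957]
eef_rot: [0.998, -0.066, 0.0, -0.0]
contact_force: [0.7, 3.6, 1.3]
opening: 0.133
t 11.0 pos [ 0.5355 -0.0644  0.0957] ydeg -97.57 tilt [ 0.  0. -1.] F [0.73 3.63 1.26] M [ 0.69 -0.11 -0.02] op 0.133 q [ 0.03  0.82  0.01  1.95 -0.03  0.37 -1.64]
```

```bash
python3 -m inch '[[1,[0,-0.05,0],0],[1,[0,-0.05,0.1],0],[1,[0,-0.05,0.2],0],[1,[0,-0.05,0.2],0],[1,[0,-0.05,0.2],0]]';python3 -c "
from look import *
st()";  python3 -m inch '[[1,[0,0,0.1],0],[1,[0,0,0.2],0],[1,[0,0,0.2],0],[1,[0,0,0.2],0]]';python3 -c "
from look import *
st()"
```

```text
clock: 11.5
tool_pos: [0.5357, -0.0643, 0.0941]
eef_rot: [0.998, -0.066, 0.0, 0.0]
contact_force: [-0.4, 2.9, 5.4]
opening: 0.134
t 11.5 pos [ 0.5357 -0.0643  0.0941] ydeg -97.59 tilt [ 0.001 -0.    -1.   ] F [-0.41  2.89  5.41] M [ 0.49  0.03 -0.04] op 0.134 q [ 0.03  0.83  0.01  1.95 -0.03  0.36 -1.64]
clock: 11.9
tool_pos: [0.5359, -0.0643, 0.0925]
eef_rot: [0.998, -0.066, 0.001, 0.0]
contact_force: [0.6, 2.2, 8.2]
opening: 0.132
t 11.9 pos [ 0.5359 -0.0643  0.0925] ydeg -97.59 tilt [ 0.001 -0.    -1.   ] F [0.65 2.16 8.17] M [ 0.58  0.14 -0.09] op 0.132 q [ 0.03  0.83  0.01  1.95 -0.03  0.36 -1.64]
```

```bash
python3 -m inch '[[0.6,[0,0,0],0],[0.6,[0,0,0],0],[0.6,[0,0,0],0],[0.6,[0,0,0],0],[0.6,[0,0,-2],0],[0.6,[0,0,-5],0],[0.6,[0,0,-8],0],[0.6,[0,0,-10.5],0],[0.6,[0,0,-10.5],0],[0.6,[0,0,-10.5],0]]';python3 - <<'E'
from look import *
st(); snap('wrist','w6'); st(); plan([.4581,.1856,.2],9.3)
E
```

```text
clock: 12.9
tool_pos: [0.5353, -0.0642, 0.1967]
eef_rot: [0.998, -0.066, 0.0, 0.0]
contact_force: [-0.6, -0.7, -0.9]
opening: 0.403
t 12.9 pos [ 0.5353 -0.0642  0.1967] ydeg -97.58 tilt [ 0. -0. -1.] F [-0.55 -0.73 -0.86] M [0.03 0.02 0.04] op 0.403 q [ 0.02  0.66  0.02  1.89 -0.03  0.6  -1.64]
t 12.95 pos [ 0.5348 -0.0641  0.196 ] ydeg -97.58 tilt [-0.001 -0.    -1.   ] F [ 0.36 -0.73  0.04] M [ 0.09  0.04 -0.01] op 0.401 q [ 0.02  0.66  0.02  1.89 -0.03  0.6  -1.64]
shift cm [-10.89 -23.74  -0.39] turn -106.88 now [ 0.5348 -0.0641  0.196 ] ydeg -97.58
```

View pics/w6.png

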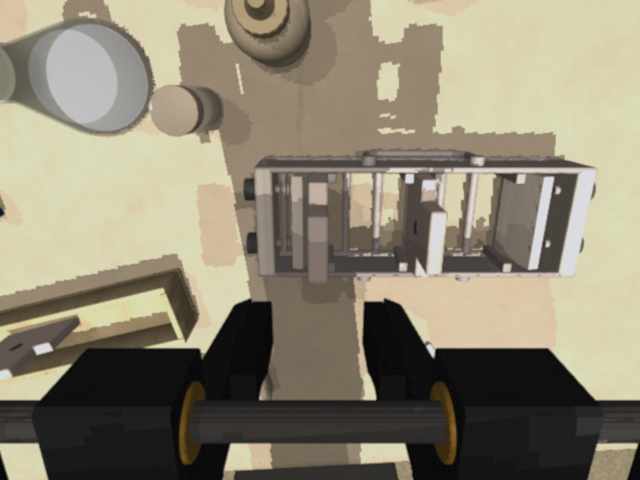

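```bash
python3 -m inch '[[0.5,[-1,-2,0],-8],[0.5,[-2,-4,0],-16],[0.5,[-3,-6,0],-24],[0.5,[-4,-8,0],-32],[0.5,[-5,-10,0],-40],[0.5,[-6,-12,0],-48],[0.5,[-7,-15,0],-56],[0.5,[-8,-18,0],-64],[0.5,[-9,-20,0],-72],[0.5,[-10,-22,0],-80],[0.5,[-10.9,-23.7,0],-88],[0.5,[-10.9,-23.7,0],-96],[0.5,[-10.9,-23.7,0],-104],[0.5,[-10.9,-23.7,0],-106.9],[0.5,[-10.9,-23.7,0],-106.9],[0.5,[-10.9,-23.7,0],-106.9],[0.5,[-10.9,-23.7,0],-106.9]]';python3 - <<'E'
from look import *
st(); snap('wrist','w7'); plan([.4581,.1856,.062],9.3)
E
```

```text
clock: 14.65
tool_pos: [0.4584, 0.185, 0.1962]
eef_rot: [0.648, 0.762, -0.0, -0.0]
contact_force: [0.6, 0.5, 0.4]
opening: 0.5
t 14.65 pos [0.4584 0.185  0.1962] ydeg 9.27 tilt [-0.001 -0.    -1.   ] F [0.58 0.47 0.4 ] M [ 0.01 -0.07  0.  ] op 0.5 q [-0.19  0.64 -0.45  2.    0.48  0.61 -0.81]
shift cm [ 0.06 -0.02 13.44] turn -0.03 now [0.4584 0.185  0.1964] ydeg 9.27
```

View pics/w7.png

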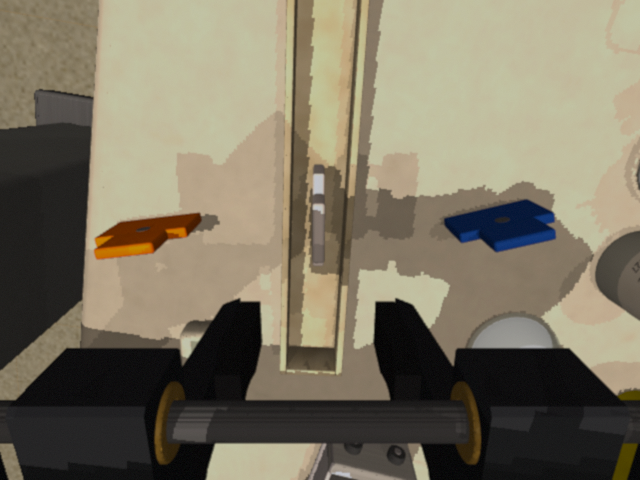

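The thin gate stands at (318,215) in the trough, lined up between the fingers. The blue and orange look-alikes are well clear, so I'm going down to grasp it.

```bash
python3 -m inch '[[0.5,[0.05,0,4],0],[0.5,[0.05,0,8],0],[0.5,[0.05,0,11],0],[0.5,[0.05,0,13],0],[0.5,[0.05,0,13.4],0],[0.5,[0.05,0,13.4],0],[0.5,[0.05,0,13.4],0],[1,[0.05,0,13.4],0],[1,[0.05,0,13.4],0],[1,[0.05,0,13.4],0],[1,[0.05,0,13.4],0],[1,[0.05,0,13.4],0],[1,[0.05,0,13.4],0]]' 25
python3 - <<'E'
from look import *
st(); T=snap('wrist','w8');st();cv2.imwrite('pics/c13.png',cv2.resize(T[190:340,270:370],None,fx=4,fy=4,interpolation=cv2.INTER_CUBIC)[:,:,::-1])
E
```

```text
clock: 16.0
tool_pos: [0.4587, 0.1856, 0.0629]
eef_rot: [0.647, 0.762, 0.0, 0.0]
contact_force: [0.8, 0.0, 2.4]
opening: 0.087
t 16.0 pos [0.4587 0.1856 0.0629] ydeg 9.32 tilt [ 0. -0. -1.] F [0.85 0.01 2.39] M [-0.11 -0.05  0.01] op 0.087 q [-0.35  0.86 -0.21  2.08  0.67  0.26 -0.98]
t 16.05 pos [0.4587 0.1856 0.0629] ydeg 9.32 tilt [ 0. -0. -1.] F [ 0.68 -0.48  3.05] M [-0.11 -0.05 -0.03] op 0.085 q [-0.35  0.86 -0.21  2.08  0.67  0.26 -0.98]
```

View pics/c13.png

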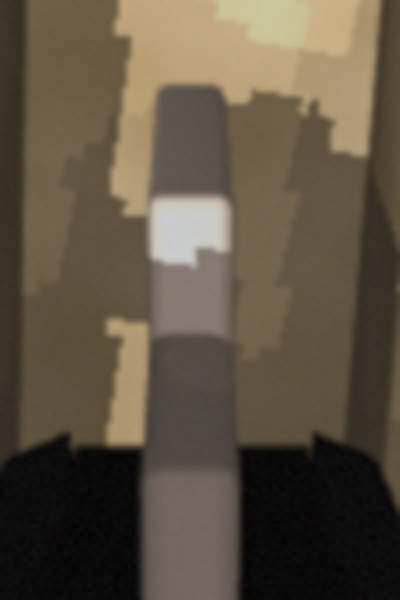

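```bash
python3 - <<'E'
from look import *
s=r.get_state();R=Ro.from_quat(s['eef_rot']).as_matrix();A=lambda x,y:(270+x/4,190+y/4)
for q,z in [(A(150,196),.047),(A(231,196),.047),(A(149,335),.047),(A(234,335),.047),(A(142,470),.075),(A(241,470),.075)]:
    print((R.T@(back('wrist',q,z)[0]-s['tool_pos'])*1000).round(1))
E
python3 -m inch '[[1,[0,0,-2],0],[1,[0,0,-5],0],[1,[0,0,-8],0],[1,[0,0,-11],0],[1,[0,0,-13.8],0],[1,[0,0,-13.8],0],[1,[0,0,-13.8],0],[1,[0,0,-13.8],0]]'
python3 - <<'E'
from look import *
st()
c=np.array([.5253,-.1344,.054]);a=np.radians(82.35);u=np.array([np.cos(a),np.sin(a),0])
t=c-.0717*u; t[2]=.16; print(t); plan(t,-97.6)
E
```

```text
[33.2 -4.4 15.9]
[33.2  3.2 15.9]
[19.1 -4.6 15.9]
[19.1  3.6 15.9]
[ 19.6  -4.5 -12.1]
[ 19.6   3.4 -12.1]
clock: 16.85
tool_pos: [0.4579, 0.185, 0.1996]
eef_rot: [0.647, 0.762, -0.001, -0.0]
contact_force: [0.0, -0.3, -0.4]
opening: 0.09
t 16.85 pos [0.4579 0.185  0.1996] ydeg 9.32 tilt [-0.002 -0.001 -1.   ] F [ 0.03 -0.31 -0.37] M [-0.06 -0.07  0.01] op 0.09 q [-0.18  0.64 -0.47  2.    0.49  0.62 -0.82]
[ 0.5157552  -0.20546185  0.16      ]
shift cm [-39.47  -0.6    4.  ] turn 106.92 now [0.4579 0.185  0.1996] ydeg 9.32
```

```bash
python3 -m inch '[[1,[-3,0,-1],8],[1,[-6,0,-1],16],[1,[-10,0,-1],24],[1,[-14,-0.2,-1],32],[1,[-18,-0.2,-1],40],[1,[-22,-0.3,-1],48],[1,[-26,-0.3,-1],56],[1,[-30,-0.4,-1],64],[1,[-34,-0.5,-1],72],[1,[-37,-0.6,-1],80],[1,[-39.4,-0.6,-1],88],[1,[-39.4,-0.6,0],96],[1,[-39.4,-0.6,2],104],[1,[-39.4,-0.6,4],106.9],[1,[-39.4,-0.6,4],106.9],[1,[-39.4,-0.6,4],106.9],[1,[-39.4,-0.6,4],106.9],[1,[-39.4,-0.6,4],106.9]]'
python3 - <<'E'
from look import *
st(); snap('wrist','w9')
t=[.51576,-.20546,.123]; plan(t,-97.6)
E
```

```text
clock: 18.65
tool_pos: [0.5169, -0.2043, 0.1615]
eef_rot: [0.998, -0.066, 0.001, 0.0]
contact_force: [-0.2, -0.2, -1.2]
opening: 0.094
t 18.65 pos [ 0.5169 -0.2043  0.1615] ydeg -97.55 tilt [ 0.001 -0.    -1.   ] F [-0.17 -0.16 -1.24] M [0.07 0.02 0.03] op 0.094 q [ 0.3   0.73 -0.02  1.87  0.02  0.55 -1.43]
shift cm [-0.1   0.12  3.85] turn 0.04 now [ 0.5169 -0.2044  0.1615] ydeg -97.56
```

View pics/w9.png

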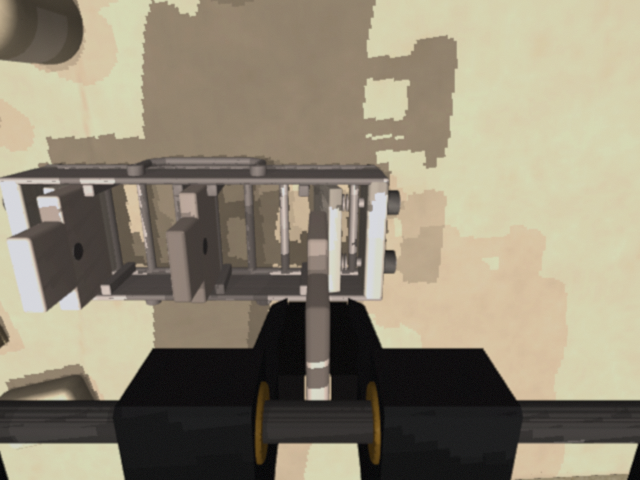

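```bash
python3 -m inch '[[1,[-0.04,0.12,1],0],[1,[-0.04,0.12,2],0],[1,[-0.04,0.12,3],0],[1,[-0.04,0.12,3.8],0],[1,[-0.04,0.12,3.8],0],[1,[-0.04,0.12,3.8],0],[1,[-0.04,0.12,3.8],0]]'
python3 - <<'E'
from look import *
st(); snap('wrist','w10');st()
T=cv2.imread('pics/w10.png'); cv2.imwrite('pics/c14.png',cv2.resize(T[150:330,220:420],None,fx=3.3,fy=3.3,interpolation=cv2.INTER_CUBIC))
E
```

```text
clock: 19.4
tool_pos: [0.5161, -0.2053, 0.1229]
eef_rot: [0.998, -0.066, 0.0, 0.0]
contact_force: [0.7, -0.8, -1.6]
opening: 0.091
t 19.4 pos [ 0.5161 -0.2053  0.1229] ydeg -97.58 tilt [ 0.001 -0.    -1.   ] F [ 0.68 -0.77 -1.58] M [-0.02 -0.   -0.02] op 0.091 q [ 0.31  0.79 -0.02  1.89  0.03  0.46 -1.43]
t 19.45 pos [ 0.5162 -0.2054  0.1231] ydeg -97.58 tilt [ 0.001 -0.    -1.   ] F [ 0.28 -0.51 -0.76] M [0.06 0.02 0.  ] op 0.089 q [ 0.31  0.79 -0.02  1.89  0.03  0.46 -1.43]
```

View pics/c14.png

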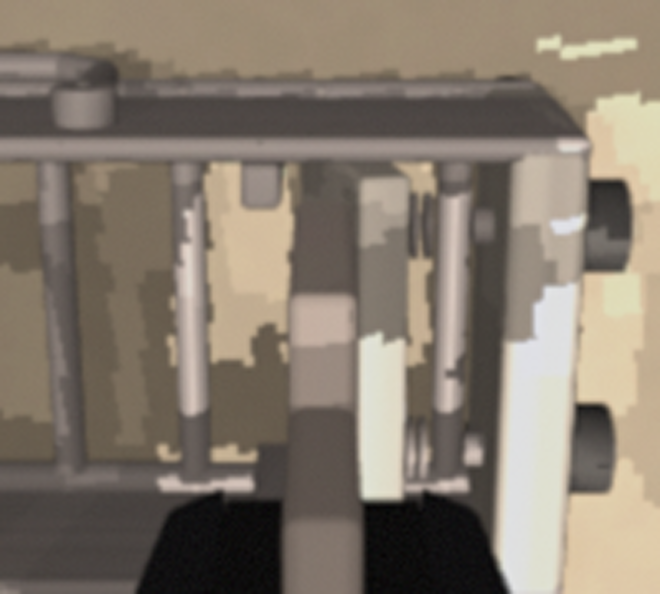

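```bash
python3 -m inch '[[1,[0,-0.07,0.3],0],[1,[0,-0.07,0.6],0],[1,[0,-0.07,0.9],0],[1,[0,-0.07,1.2],0],[1,[0,-0.07,1.4],0],[1,[0,-0.07,1.4],0],[1,[0,-0.07,1.4],0]]'; python3 -c "
from look import *
st()"
```

```text
clock: 20.15
tool_pos: [0.516, -0.2046, 0.1087]
eef_rot: [0.998, -0.066, 0.0, 0.0]
contact_force: [-0.2, 0.3, -0.3]
opening: 0.087
t 20.15 pos [ 0.516  -0.2046  0.1087] ydeg -97.58 tilt [ 0. -0. -1.] F [-0.17  0.29 -0.34] M [ 0.04 -0.05 -0.08] op 0.087 q [ 0.3   0.81 -0.02  1.9   0.03  0.43 -1.44]
```

```bash
python3 -m inch '[[1,[0,-0.04,0.2],0],[1,[0,-0.04,0.4],0],[1,[0,-0.04,0.6],0],[1,[0,-0.04,0.8],0],[1,[0,-0.04,0.8],0],[1,[0,-0.04,0.8],0]]'; python3 -c "
from look import *
st()";python3 -m inch '[[1,[0,0,0.1],0],[1,[0,0,0.2],0],[1,[0,0,0.3],0],[1,[0,0,0.3],0],[1,[0,0,0.3],0]]'; python3 -c "
from look import *
st()"
```

```text
clock: 20.75
tool_pos: [0.5159, -0.2041, 0.1006]
eef_rot: [0.998, -0.066, -0.0, -0.0]
contact_force: [0.3, 1.0, -1.5]
opening: 0.088
t 20.75 pos [ 0.5159 -0.2041  0.1006] ydeg -97.57 tilt [-0.  0. -1.] F [ 0.27  1.02 -1.46] M [0.17 0.02 0.07] op 0.088 q [ 0.3   0.83 -0.02  1.9   0.03  0.41 -1.44]
clock: 21.25
tool_pos: [0.5163, -0.2037, 0.0977]
eef_rot: [0.998, -0.066, 0.0, -0.0]
contact_force: [0.0, 1.6, 0.0]
opening: 0.094
t 21.25 pos [ 0.5163 -0.2037  0.0977] ydeg -97.55 tilt [ 0.  0. -1.] F [0.02 1.62 0.04] M [ 0.62 -0.12 -0.07] op 0.094 q [ 0.3   0.83 -0.02  1.9   0.03  0.41 -1.44]
```

```bash
python3 -m inch '[[1,[0,-0.05,0.1],0],[1,[0,-0.05,0.2],0],[1,[0,-0.05,0.2],0],[1,[0,-0.05,0.2],0]]'; python3 -c "
from look import *
st()";python3 -m inch '[[1,[0,0,0.1],0],[1,[0,0,0.2],0],[1,[0,0,0.2],0],[1,[0,0,0.2],0]]'; python3 -c "
from look import *
st()"
```

```text
clock: 21.65
tool_pos: [0.5163, -0.2034, 0.0957]
eef_rot: [0.998, -0.066, 0.0, -0.0]
contact_force: [1.5, 3.1, 1.3]
opening: 0.092
t 21.65 pos [ 0.5163 -0.2034  0.0957] ydeg -97.57 tilt [ 0.  0. -1.] F [1.53 3.09 1.33] M [ 0.77 -0.19  0.  ] op 0.092 q [ 0.3   0.83 -0.02  1.9   0.03  0.4  -1.44]
clock: 22.05
tool_pos: [0.5163, -0.2035, 0.0939]
eef_rot: [0.998, -0.066, 0.0, -0.0]
contact_force: [1.2, 2.9, 4.7]
opening: 0.092
t 22.05 pos [ 0.5163 -0.2035  0.0939] ydeg -97.57 tilt [ 0.  0. -1.] F [1.22 2.89 4.74] M [ 0.91 -0.1   0.01] op 0.092 q [ 0.3   0.84 -0.02  1.9   0.03  0.4  -1.44]
```

```bash
python3 -m inch '[[0.6,[0,0,0],0],[0.6,[0,0,0],0],[0.6,[0,0,0],0],[0.6,[0,0,0],0],[0.6,[0,0,-2],0],[0.6,[0,0,-5],0],[0.6,[0,0,-8],0],[0.6,[0,0,-10.5],0],[0.6,[0,0,-10.5],0],[0.6,[0,0,-10.5],0]]';python3 - <<'E'
from look import *
st(); snap('wrist','w11'); st();S=snap('scene','s2');cv2.imwrite('pics/c15.png',cv2.resize(S[150:260,330:460],None,fx=5.4,fy=5.4,interpolation=cv2.INTER_CUBIC)[:,:,::-1])
E
```

```text
clock: 23.05
tool_pos: [0.516, -0.2039, 0.1988]
eef_rot: [0.998, -0.066, 0.0, 0.0]
contact_force: [-1.0, 0.9, -0.4]
opening: 0.399
t 23.05 pos [ 0.516  -0.2039  0.1988] ydeg -97.59 tilt [ 0. -0. -1.] F [-1.02  0.92 -0.45] M [ 0.03  0.01 -0.05] op 0.399 q [ 0.3   0.67 -0.02  1.84  0.02  0.63 -1.43]
t 23.1 pos [ 0.5155 -0.2036  0.198 ] ydeg -97.59 tilt [-0.001  0.    -1.   ] F [0.63 0.13 0.16] M [0.04 0.03 0.04] op 0.401 q [ 0.3   0.67 -0.02  1.84  0.02  0.63 -1.43]
```

View pics/w11.png

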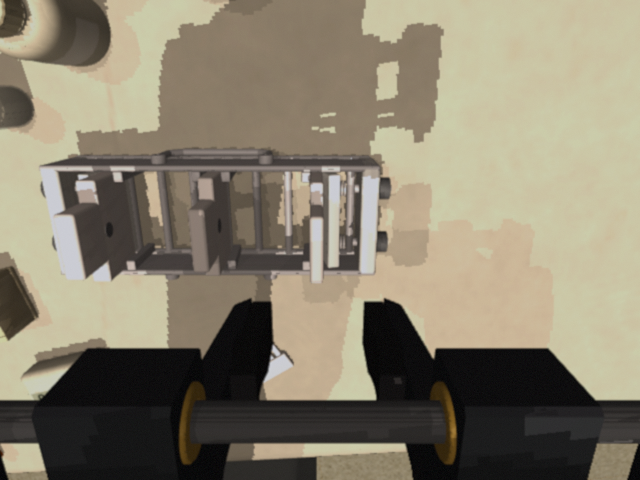

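View pics/c15.png

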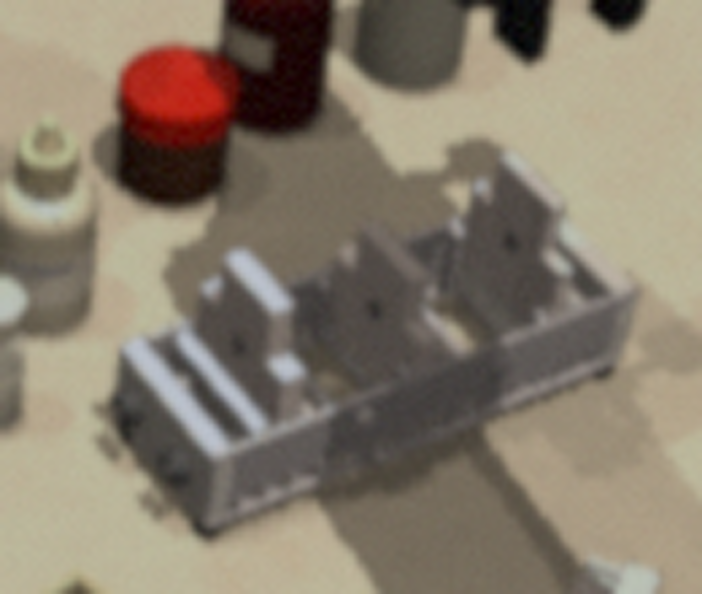

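```bash
python3 -m inch '[[1,[0.05,0,2],0],[1,[0.05,0,4],0],[1,[0.05,0,6],0],[1,[0.05,0,7],0],[1,[0.05,0,7.3],0],[1,[0.05,0,7.3],0],[1,[0.05,0,7.3],0],[1,[0.05,0,7.3],0]]';python3 - <<'E'
from look import *
st(); snap('wrist','w12');st()
E
```

```text
clock: 23.95
tool_pos: [0.5171, -0.204, 0.1265]
eef_rot: [0.998, -0.066, 0.001, 0.0]
contact_force: [-0.6, 0.2, -0.0]
opening: 0.006
t 23.95 pos [ 0.5171 -0.204   0.1265] ydeg -97.59 tilt [ 0.002 -0.001 -1.   ] F [-0.62  0.17 -0.01] M [ 0.09  0.02 -0.03] op 0.006 q [ 0.3   0.78 -0.02  1.89  0.03  0.47 -1.44]
t 24.0 pos [ 0.517  -0.204   0.1265] ydeg -97.59 tilt [ 0.001 -0.001 -1.   ] F [ 0.07 -0.54  0.39] M [-0.    0.04  0.01] op 0.006 q [ 0.3   0.78 -0.02  1.89  0.03  0.47 -1.44]
```

View pics/w12.png

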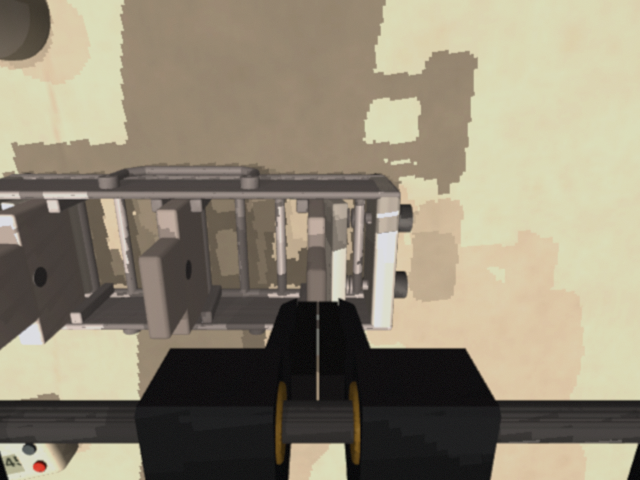

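```bash
python3 -m inch '[[1,[0,0,0.1],0],[1,[0,0,0.2],0],[1,[0,0,0.3],0],[1,[0,0,0.4],0],[1,[0,0,0.5],0],[1,[0,0,0.6],0],[1,[0,0,0.6],0],[1,[0,0,0.6],0]]';python3 -m inch '[[1,[0,0,0.1],0],[1,[0,0,0.2],0],[1,[0,0,0.2],0]]'
```

```text
clock: 24.8
tool_pos: [0.5168, -0.2039, 0.1202]
eef_rot: [0.998, -0.066, 0.0, 0.0]
contact_force: [-0.5, -0.1, 4.8]
opening: 0.003
clock: 25.1
tool_pos: [0.5173, -0.2043, 0.1188]
eef_rot: [0.998, -0.066, 0.001, 0.0]
contact_force: [-0.9, 0.6, 9.4]
opening: 0.0
```

```bash
python3 -m inch '[[1,[0,0,0.05],0],[1,[0,0,0.1],0],[1,[0,0,0.1],0]]';python3 -m inch '[[1,[0,0,0.05],0],[1,[0,0,0.05],0],[1,[0,0,0.05],0]]'
```

```text
clock: 25.4
tool_pos: [0.5174, -0.2045, 0.1182]
eef_rot: [0.998, -0.066, 0.001, 0.001]
contact_force: [-1.6, -0.2, 13.4]
opening: 0.008
clock: 25.7
tool_pos: [0.5175, -0.2045, 0.1178]
eef_rot: [0.998, -0.066, 0.001, 0.001]
contact_force: [-0.6, -0.5, 13.1]
opening: 0.01
```

```bash
python3 -m inch '[[1,[0,0,0.03],0],[1,[0,0,0.06],0],[1,[0,0,0.06],0],[1,[0,0,0.06],0]]';python3 - <<'E'
from look import *
f=[]
st()
E
```

```text
clock: 26.1
tool_pos: [0.5176, -0.2046, 0.1174]
eef_rot: [0.998, -0.066, 0.002, 0.001]
contact_force: [-2.1, -0.0, 15.1]
opening: 0.004
t 26.1 pos [ 0.5176 -0.2046  0.1174] ydeg -97.61 tilt [ 0.003 -0.002 -1.   ] F [-2.06 -0.03 15.09] M [0.05 0.48 0.  ] op 0.004 q [ 0.3   0.8  -0.02  1.89  0.03  0.45 -1.44]
```

```bash
python3 -m inch '[[1,[0,0,0.01],0],[1,[0,0,0.01],0]]'; python3 -m inch '[[1,[0,0,0.01],0],[1,[0,0,0.01],0]]'; python3 -m inch '[[1,[0,0,-0.5],0],[1,[0,0,-2],0],[1,[0,0,-4],0],[1,[0,0,-4],0],[1,[0,0,-4],0],[1,[0,0,-4],0]]'
python3 - <<'E'
from look import *
st(); snap('wrist','w13'); plan([.5355,-.0642,.155],-97.6)
E
```

```text
clock: 26.3
tool_pos: [0.5176, -0.2046, 0.1174]
eef_rot: [0.998, -0.066, 0.002, 0.001]
contact_force: [-2.0, -0.1, 17.1]
opening: 0.001
clock: 26.5
tool_pos: [0.5176, -0.2046, 0.1174]
eef_rot: [0.998, -0.066, 0.002, 0.001]
contact_force: [-1.9, 0.0, 16.3]
opening: 0.009
clock: 27.1
tool_pos: [0.516, -0.2035, 0.1545]
eef_rot: [0.998, -0.066, -0.001, -0.0]
contact_force: [-0.2, 0.6, -0.2]
opening: 0.009
t 27.1 pos [ 0.516  -0.2035  0.1545] ydeg -97.58 tilt [-0.002  0.    -1.   ] F [-0.2   0.55 -0.23] M [ 0.01 -0.01  0.01] op 0.009 q [ 0.3   0.74 -0.02  1.87  0.02  0.53 -1.43]
shift cm [  0.1  -14.06  -0.05] turn 0.03 now [ 0.516  -0.2035  0.1545] ydeg -97.57
```

View pics/w13.png

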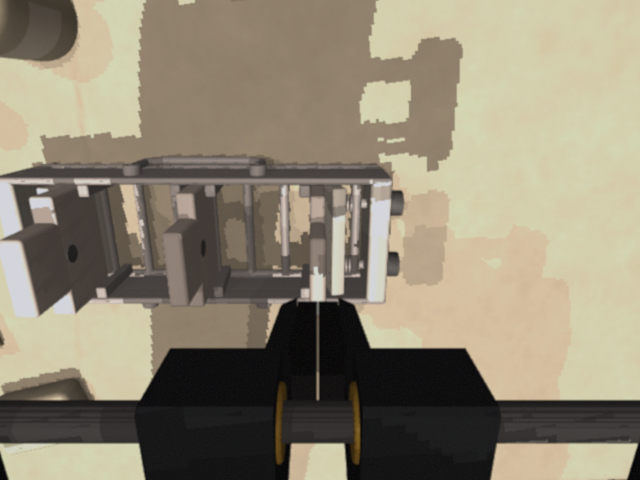

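```bash
python3 -m inch '[[1,[0,-4,0],0],[1,[0,-8,0],0],[1,[0,-12,0],0],[1,[0.1,-14.1,0],0],[1,[0.1,-14.1,1],0],[1,[0.1,-14.1,2.5],0],[1,[0.1,-14.1,2.7],0],[1,[0.1,-14.1,2.7],0],[1,[0.1,-14.1,2.7],0],[1,[0.1,-14.1,2.7],0]]'
python3 - <<'E'
from look import *
st(); snap('wrist','w14');st()
E
```

```text
clock: 28.15
tool_pos: [0.5364, -0.0648, 0.1288]
eef_rot: [0.998, -0.067, 0.0, 0.0]
contact_force: [-0.3, 0.2, 0.5]
opening: 0.005
t 28.15 pos [ 0.5364 -0.0648  0.1288] ydeg -97.63 tilt [ 0.001 -0.    -1.   ] F [-0.26  0.2   0.55] M [0.04 0.04 0.  ] op 0.005 q [ 0.03  0.77  0.02  1.93 -0.03  0.44 -1.64]
t 28.2 pos [ 0.5364 -0.0646  0.1288] ydeg -97.62 tilt [ 0.001 -0.    -1.   ] F [-0.57  0.58  0.15] M [ 0.04  0.02 -0.02] op 0.007 q [ 0.02  0.77  0.02  1.93 -0.03  0.44 -1.64]
```

View pics/w14.png

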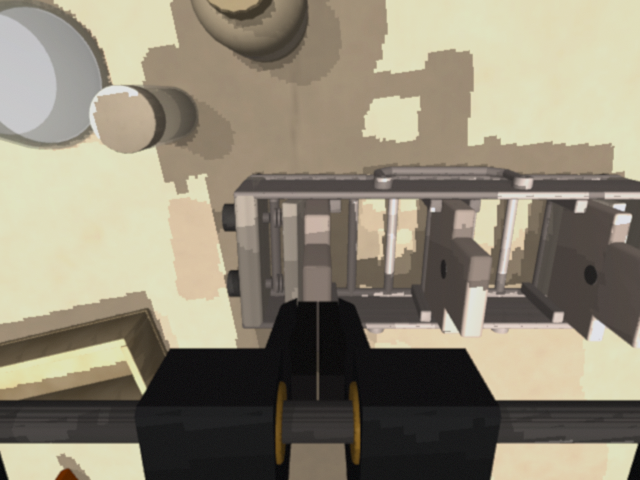

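The closed fingertips sit over the middle of the thick gate, at (317,290).

```bash
python3 -m inch '[[1,[0,0,0.2],0],[1,[0,0,0.4],0],[1,[0,0,0.6],0],[1,[0,0,0.7],0],[1,[0,0,0.8],0],[1,[0,0,0.8],0],[1,[0,0,0.8],0]]';python3 -m inch '[[1,[0,0,0.1],0],[1,[0,0,0.2],0],[1,[0,0,0.2],0]]'
```

```text
clock: 28.9
tool_pos: [0.5362, -0.0641, 0.1204]
eef_rot: [0.998, -0.066, 0.0, 0.0]
contact_force: [-0.3, 0.3, 0.3]
opening: 0.008
clock: 29.2
tool_pos: [0.5367, -0.0641, 0.1195]
eef_rot: [0.998, -0.066, 0.001, -0.0]
contact_force: [-1.1, 1.2, 8.8]
opening: 0.008
```

```bash
python3 -m inch '[[1,[0,0,0.05],0],[1,[0,0,0.1],0],[1,[0,0,0.1],0]]';python3 - <<'E'
from look import *
st()
E
```

```text
clock: 29.5
tool_pos: [0.5369, -0.0641, 0.1189]
eef_rot: [0.998, -0.066, 0.001, -0.0]
contact_force: [-1.4, 0.2, 13.0]
opening: 0.007
t 29.5 pos [ 0.5369 -0.0641  0.1189] ydeg -97.59 tilt [ 0.002 -0.    -1.   ] F [-1.45  0.19 13.02] M [0.19 0.45 0.02] op 0.007 q [ 0.02  0.78  0.01  1.94 -0.03  0.42 -1.64]
```

```bash
python3 -m inch '[[1,[0,0,0.03],0],[1,[0,0,0.06],0],[1,[0,0,0.06],0]]';python3 -m inch '[[1,[0,0,0],0],[1,[0,0,0],0]]'
```

```text
clock: 29.8
tool_pos: [0.5371, -0.0641, 0.1185]
eef_rot: [0.998, -0.066, 0.001, -0.0]
contact_force: [-2.2, 0.3, 14.0]
opening: 0.004
clock: 30.0
tool_pos: [0.5371, -0.0641, 0.1185]
eef_rot: [0.998, -0.066, 0.001, -0.0]
contact_force: [-1.5, 0.1, 14.4]
opening: 0.006
```

```bash
python3 -m inch '[[1,[0,0,0.04],0],[1,[0,0,0.04],0],[1,[0,0,0.04],0]]';python3 -m inch '[[1,[0,0,0],0],[1,[0,0,0],0]]'; python3 -m inch '[[1,[0,0,-0.5],0],[1,[0,0,-2],0],[1,[0,0,-5],0],[1,[0,0,-9],0],[1,[-8,0,-10],0],[1,[-8,0,-10],0],[1,[-8,0,-10],0],[1,[-8,0,-10],0],[1,[-8,0,-10],0]]'
python3 - <<'E'
from look import *
st(); snap('wrist','w15'); S=snap('scene','s3');cv2.imwrite('pics/c16.png',cv2.resize(S[150:260,330:460],None,fx=5.4,fy=5.4,interpolation=cv2.INTER_CUBIC)[:,:,::-1])
snap('top','t3')
E
```

```text
clock: 30.3
tool_pos: [0.5372, -0.064, 0.1182]
eef_rot: [0.998, -0.066, 0.001, -0.0]
contact_force: [-2.6, 1.0, 15.3]
opening: 0.004
clock: 30.5
tool_pos: [0.5372, -0.064, 0.1182]
eef_rot: [0.998, -0.066, 0.001, -0.0]
contact_force: [-1.9, 0.3, 14.9]
opening: 0.004
clock: 31.4
tool_pos: [0.4584, -0.0536, 0.2164]
eef_rot: [0.998, -0.066, 0.001, 0.0]
contact_force: [0.2, 0.5, 0.4]
opening: 0.007
t 31.4 pos [ 0.4584 -0.0536  0.2164] ydeg -97.58 tilt [ 0.002 -0.    -1.   ] F [0.17 0.52 0.42] M [ 0.02 -0.03  0.  ] op 0.007 q [ 0.    0.54  0.02  2.09 -0.02  0.51 -1.66]
```

View pics/w15.png

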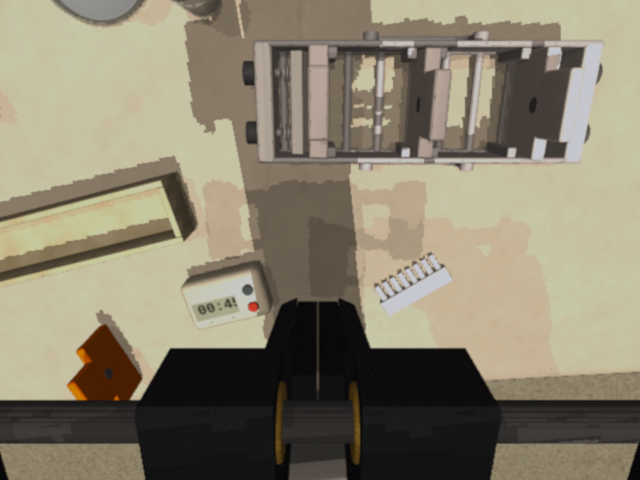

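View pics/c16.png

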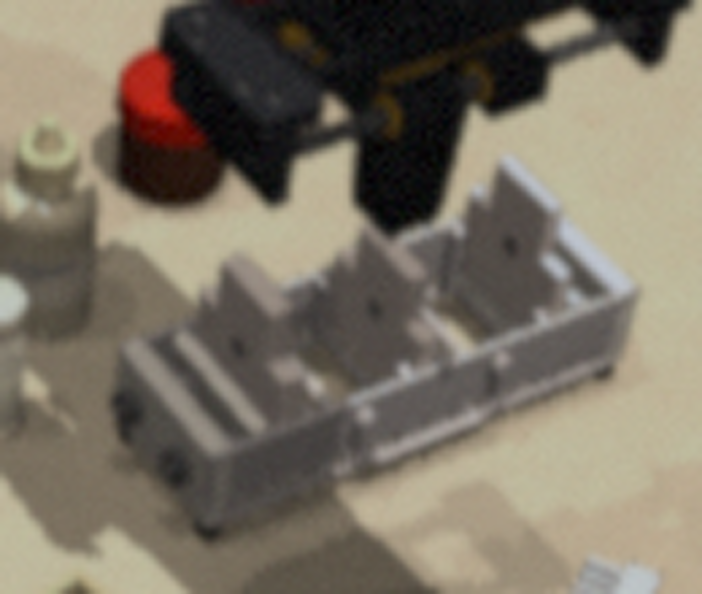

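View pics/s3.png

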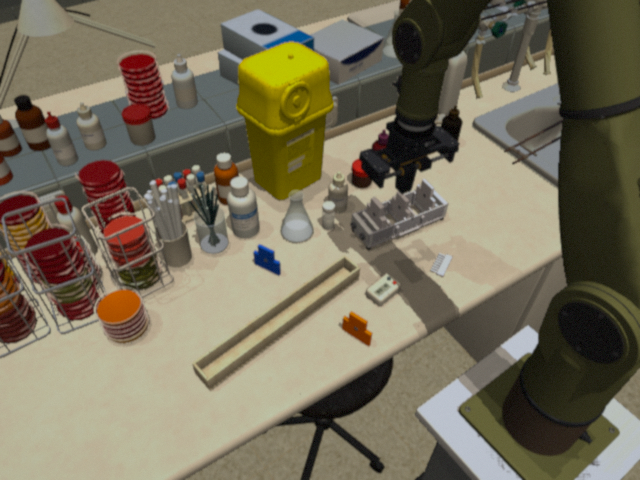

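Run:
```python
import cv2
T=cv2.imread('pics/w15.png')
cv2.imwrite('pics/c17.png',cv2.resize(T[30:175,245:420],None,fx=4,fy=4,interpolation=cv2.INTER_CUBIC))
T=cv2.imread('pics/w13.png')
cv2.imwrite('pics/c18.png',cv2.resize(T[160:310,250:410],None,fx=4,fy=4,interpolation=cv2.INTER_CUBIC))
```

```text
(no output)
```

View pics/c17.png

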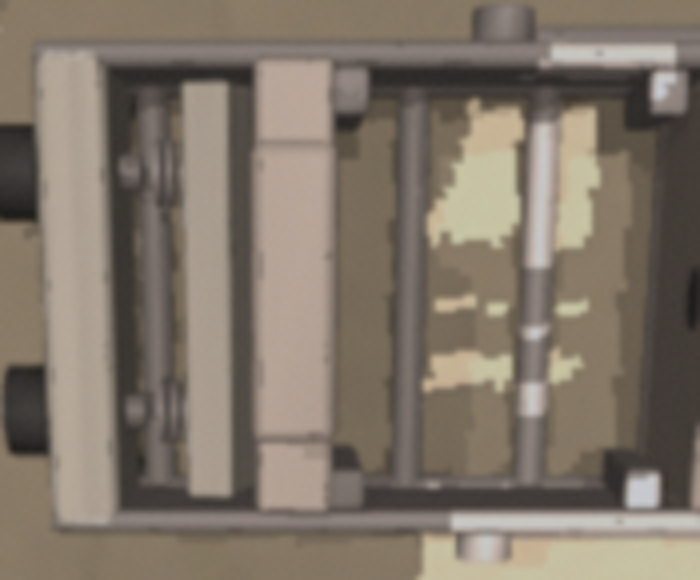

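View pics/c18.png

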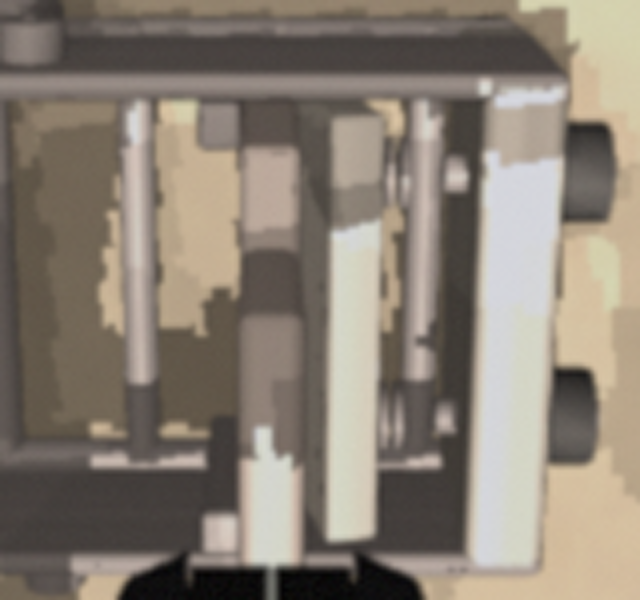

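Both gates stand square and flush against their ribs, and the gripper is clear of everything. I'm handing the job in.

```bash
python3 -c "
from look import *
r.finish_job(); st()"
```

```text
the job is handed in; nothing more can be done
the job is handed in; nothing more can be done
```

Both white gates are in the carrier, pushed down and gripped, and the job was handed in after about 31.6 s of the 64 s allowed.

- **Placing:** the 12 mm gate is in the +y end slot and the 8 mm gate in the -y end slot. I dropped both in before pushing either one.
- **Pushing:** I pushed each gate straight down with closed fingertips. Readings settled at 15–17 N on the thin gate (highest 17.1 N) and about 15 N on the thick gate (highest 15.3 N), below the 20 N limit.
- **Last checks:** the close pictures show both gates upright and square against their ribs. Their lower edges work out at about 33–34 mm above the worktop, well clear of the 14 mm floor. The scene picture shows the trough empty and the other objects where they were, with the gripper clear.
- **Disagreements:** the camera put the carrier about 0.5 mm off from where the ribs were felt, which I corrected by feel while lowering the gates. I did not pull on the gates to test the grip, and the thin gate's last close picture was taken before the thick one was pushed.

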